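# Refill the soap caddy and latch its cover

## Robot

A 7-joint arm with a two-finger parallel gripper is mounted at the origin on the work surface. World frame = base frame: x ahead of the robot, y to its left, z up, the work surface at z = 0. Lengths are in m, angles in rad, forces in N, time in s.
With the tool pointing down it reaches from about 0.35 to 0.9 m from the base axis. Payload 8.1 kg.
Tool frame: the origin (TCP) lies midway between the tips of the shut fingers; the grasp point (between the pads) lies 19 mm behind it; z points along the fingers, y is the line along which they close (so a half turn about z gives the same grasp; the last joint's range is limited). The gripper opens to 92 mm and grips with 3 to 60 N. Pads are 19 mm wide; open, the fingers measure 130 mm over their backs; the gripper's body (75 mm by 190 mm) begins 47 mm behind the grasp point.
Start: joints at [-1.4, 0.434, 0.025, 1.573, -0.012, 1.134, -0.075], TCP at [0.169, 0.602, 0.187] pointing down, gripper open.
Joint ranges: [-2.62, 2.62], [-0.44, 2.09], [-1.27, 1.32], [0.08, 2.57], [-1.32, 4.46], [0.12, 2], [-2.74, 2.74]. Speed limits (rad/s): [2.22, 2.22, 3.01, 3.01, 3.14, 3.14, 3.14].

## Interface

Orientations are given as a rotation vector (axis times angle).
In Python, from cell import readout, get_image, calibration, ticket gives the robot as it stands. The module is installed in compiled form; this text tells all that it offers.
- The arm moves only by the tool move_arm, never from a script. Its argument "series" is a list of rows, each a list of 6 numbers: the shift along the world's x, y, z as a fraction of full scale, then the turn, a rotation vector about the world's x, y, z as a fraction of full scale. A call has 1 to 5 rows; each row is the pose to reach, as a shift and turn from the pose commanded when the call began; what a row does not reach only later rows make up. Full scale, the value 1, is 0.75 m for a shift and 60 degrees for a turn. A row lasts 1/10 s, in which the tool goes at most 50 mm and 8.59 degrees, less where a joint would pass 70% of its speed; a pose out of reach is approached as far as the arm can. A call with a number of a shift or a turn outside -1 to 1 is refused whole. A call with a gripper value outside its range is refused whole. "claw" is the opening, from -1 (shut) to 1 (fully open), so that 0 is half open, set as the call begins (left out, the last holds). The fingers move at their own pace and stop on an object; "squeeze" is the grip in N (left out, the last holds). Time passes only in rows, so rows that repeat a pose let the fingers close. It gives the time, the measured TCP pose, the force, the opening and the grip force at its end, in the units of the state.
- readout.observe(): the state, without advancing time (a new reading comes with each control period).
- get_image(name): name is "scene" or "top" or "wrist"; returns (picture, depth): 384x512x3 uint8, red, green, blue; 384x512 float32, m along the optical axis (not along the pixel's ray), 0 where there is no reading.
- calibration(name): a dict with "fx", "fy", "cx", "cy" (pixels), "view" (4x4, takes a point from world to camera coordinates); the wrist camera has in their place "mount" (4x4, takes a point from camera to tool coordinates, whose origin is the TCP and whose axes are the flange's). Camera axes: x right, y down, z forward; pixel columns grow to the right and rows downward; lengths in m; the calibration is good to about 2 mm. A picture is of the moment at which its call begins: read the wrist's pose just before it. calibration takes no time and is no camera call.
- ticket.sign_off(): hands the job in; it is judged then, once.
The state is a dict: "clock": time; "joints": joint angles; "dq": joint speeds; "joint_efforts": joint torques, N m; "position": TCP position; "ee_rot": TCP orientation; "force": force on the tool from outside, world axes, zero at the start; "ft_torque": the same for the moment, N m; "width": opening from 0.0 (shut) to 1.0 (fully open); "gripper_force": force on a finger pad.
Only numpy, scipy, OpenCV 4.12 (cv2) and the standard library are available. Lean on these libraries where they do the work, as an engineer would, in place of code of your own. Each camera call takes 0.05 s, during which the arm holds its last target. There are 200 camera calls.

## Task

Put all the soap tablets into the blue caddy: those in the steel tray by tipping the tray over the caddy, those lying on the counter as well; and leave the emptied tray standing flat in the middle of the black draining mat. When all the tablets are in, fit the caddy's cover: with its rear end raised, hook the lip into the slot in the caddy's front wall, then swing the rear down until the latch snaps over it and the cover lies flat. Do not disturb the mugs or the tumbler.

Things in the scene. Friction and masses are not known exactly. Their poses are not given: they have to be found in the camera images.
- caddy: open blue plastic box fixed to the counter, 170 (x) x 122 (y) mm, walls 6 mm, inside 158 x 110 mm, floor 4 mm. Origin: centre of its underside; x runs from the front (slotted) wall to the back (latch) wall. Side and back walls, which carry the cover, are 80 mm high; front wall 96.5 mm (inner face x = -79); two corner stops 31 mm wide on the back wall, 90 mm high (inner face x = +81)
- slot (a point): centre of the slot that goes right through the front wall of the caddy, at x = -82, z = 83 mm in the caddy's frame: 60 mm wide (along y), 11 mm high (z 77.5 to 88.5), 6 mm deep
- latch (a joint): white spring latch, 40 mm wide, mid back wall of the caddy; metres: 0 at rest, positive pushed outward (+x of the caddy), at most 0.012; 1.5 N to start, 250 N/m. Its sloped face runs from x = 69, z = 90 up to x = 80, z = 111 mm, so a cover pressed down pushes it out about 6 mm; less than 12 N down on the cover's rear half snaps it past; shut, its tooth overhangs the cover by 5 mm
- cover: loose blue plastic cover, 120 g: plate 152 (x) x 118 (y) x 5 mm, with a front lip and a bar grip (see the points). Origin: centre of the plate's underside; it starts this way up on the counter. Shut, its origin is at about x = -1, y = 0, z = 80 mm of the caddy, axes alike, with 2 mm of play forward and 6 mm backward. The lip enters the slot with the cover tilted about 15 degrees, rear end up
- cover_lip (a point): middle of the tip of the cover's flat lip: x = -88, z = 2 mm of the cover. The lip is 50 mm wide (y), 4 mm thick, level with the underside, and sticks out 12 mm from the plate's front edge (x = -76)
- cover_grip (a point): middle of the cover's upright bar grip: x = 15, z = 27 mm of the cover. The bar is 14 mm thick (x), 60 mm long (y) and stands 30 mm above the plate
- cover_rear (a point): middle of the upper rear edge of the cover: x = 76, z = 5 mm of the cover
- tray: loose steel tray, 160 g: pan 110 (x) x 84 (y) mm, floor 3 mm thick, walls 3 mm thick and 20 mm high on both sides and the rear, open at the front (-x); slick: tablets slide from 13 to 21 degrees of tilt. Origin: centre of the pan's underside. Behind the pan the floor goes on to x = +101 and carries a bar grip
- tray_spout (a point): middle of the tray's open front edge, on the floor's upper face: x = -55, z = 3 mm of the tray
- tray_grip (a point): middle of the tray's upright bar grip: x = 95, z = 29 mm of the tray. The bar is 12 mm thick (x), 60 mm long (y), its top 45 mm above the tray's underside; 34 mm free between it and the pan's rear wall
- tray_mid (a point): middle of the whole tray's footprint (156 x 84 mm): x = 23, z = 0 mm of the tray
- mat: black rubber draining mat fixed to the counter, 220 (x) x 130 (y) x 4 mm; origin: centre of its underside
- mug_a: white enamel mug, 76 mm across, 80 mm high, not part of the job; origin: centre of its underside
- mug_b: another such mug, not part of the job
- tumbler: glass tumbler, 68 mm across, 110 mm high, not part of the job; origin: centre of its underside
- tab1: ochre soap tablet, a rounded block 30 x 22 x 18 mm, 22 g; origin at the centre of its underside as made, x along the 30 mm side, y along the 22 mm side. Lies in the tray at the start, if present
- tab2: ochre soap tablet, a rounded block 30 x 22 x 18 mm, 22 g; origin at the centre of its underside as made, x along the 30 mm side, y along the 22 mm side. Lies in the tray at the start, if present
- tab3: ochre soap tablet, a rounded block 30 x 22 x 18 mm, 22 g; origin at the centre of its underside as made, x along the 30 mm side, y along the 22 mm side. Lies in the tray at the start, if present
- tab4: ochre soap tablet, a rounded block 30 x 22 x 18 mm, 22 g; origin at the centre of its underside as made, x along the 30 mm side, y along the 22 mm side. Lies in the tray at the start, if present
- tab5: ochre soap tablet, a rounded block 30 x 22 x 18 mm, 22 g; origin at the centre of its underside as made, x along the 30 mm side, y along the 22 mm side. Lies loose on the counter at the start, if present
- tab6: ochre soap tablet, a rounded block 30 x 22 x 18 mm, 22 g; origin at the centre of its underside as made, x along the 30 mm side, y along the 22 mm side. Lies loose on the counter at the start, if present
- tab7: ochre soap tablet, a rounded block 30 x 22 x 18 mm, 22 g; origin at the centre of its underside as made, x along the 30 mm side, y along the 22 mm side. Lies loose on the counter at the start, if present
- tab8: ochre soap tablet, a rounded block 30 x 22 x 18 mm, 22 g; origin at the centre of its underside as made, x along the 30 mm side, y along the 22 mm side. Lies loose on the counter at the start, if present
- tab9: ochre soap tablet, a rounded block 30 x 22 x 18 mm, 22 g; origin at the centre of its underside as made, x along the 30 mm side, y along the 22 mm side. Lies loose on the counter at the start, if present
Mind the look-alikes: they are no part of the job. What is shaped like the tab5 but green or pink is not meant.

How it is judged:
On the way, in this order (a step that is already met when the one before it is completed fails the run):
1. The tray is tipped with its front edge over the caddy and at least one tablet still in it (angle between tray's own z axis and vertical above 0.13 rad and ((x of tab1 in the frame of tray between -0.06 and 0.06 m and y of tab1 in the frame of tray between -0.045 and 0.045 m and z of tab1 in the frame of tray between -0.005 and 0.03 m) or (x of tab2 in the frame of tray between -0.06 and 0.06 m and y of tab2 in the frame of tray between -0.045 and 0.045 m and z of tab2 in the frame of tray between -0.005 and 0.03 m) or (x of tab3 in the frame of tray between -0.06 and 0.06 m and y of tab3 in the frame of tray between -0.045 and 0.045 m and z of tab3 in the frame of tray between -0.005 and 0.03 m) or (x of tab4 in the frame of tray between -0.06 and 0.06 m and y of tab4 in the frame of tray between -0.045 and 0.045 m and z of tab4 in the frame of tray between -0.005 and 0.03 m)) and x of tray_spout in the frame of caddy between -0.085 and 0.085 m and y of tray_spout in the frame of caddy between -0.061 and 0.061 m and z of tray_spout in the frame of caddy between 0.06 and 0.3 m).
2. With every tablet in the caddy, the cover's lip is in the slot while its rear end is still raised (x of tab1 in the frame of caddy between -0.082 and 0.082 m and y of tab1 in the frame of caddy between -0.059 and 0.059 m and z of tab1 in the frame of caddy between -0.002 and 0.078 m and x of tab2 in the frame of caddy between -0.082 and 0.082 m and y of tab2 in the frame of caddy between -0.059 and 0.059 m and z of tab2 in the frame of caddy between -0.002 and 0.078 m and x of tab3 in the frame of caddy between -0.082 and 0.082 m and y of tab3 in the frame of caddy between -0.059 and 0.059 m and z of tab3 in the frame of caddy between -0.002 and 0.078 m and x of tab4 in the frame of caddy between -0.082 and 0.082 m and y of tab4 in the frame of caddy between -0.059 and 0.059 m and z of tab4 in the frame of caddy between -0.002 and 0.078 m and x of tab5 in the frame of caddy between -0.082 and 0.082 m and y of tab5 in the frame of caddy between -0.059 and 0.059 m and z of tab5 in the frame of caddy between -0.002 and 0.078 m and x of tab6 in the frame of caddy between -0.082 and 0.082 m and y of tab6 in the frame of caddy between -0.059 and 0.059 m and z of tab6 in the frame of caddy between -0.002 and 0.078 m and x of tab7 in the frame of caddy between -0.082 and 0.082 m and y of tab7 in the frame of caddy between -0.059 and 0.059 m and z of tab7 in the frame of caddy between -0.002 and 0.078 m and x of tab8 in the frame of caddy between -0.082 and 0.082 m and y of tab8 in the frame of caddy between -0.059 and 0.059 m and z of tab8 in the frame of caddy between -0.002 and 0.078 m and x of tab9 in the frame of caddy between -0.082 and 0.082 m and y of tab9 in the frame of caddy between -0.059 and 0.059 m and z of tab9 in the frame of caddy between -0.002 and 0.078 m and x of cover_lip in the frame of caddy between -0.096 and -0.081 m and y of cover_lip in the frame of caddy between -0.013 and 0.013 m and z of cover_lip in the frame of caddy between 0.07 and 0.092 m and z of cover_rear in the frame of caddy above 0.095 m), for 0.1 s.
3. The cover is swung down and the latch has snapped over its rear edge (x of cover_lip in the frame of caddy between -0.096 and -0.081 m and y of cover_lip in the frame of caddy between -0.013 and 0.013 m and z of cover_lip in the frame of caddy between 0.07 and 0.092 m and x of cover_rear in the frame of caddy between 0.068 and 0.083 m and y of cover_rear in the frame of caddy between -0.012 and 0.012 m and z of cover_rear in the frame of caddy between 0.08 and 0.0875 m and angle between the z axis of cover and the z axis of caddy, either way round below 0.045 rad and value of joint latch below 0.0025 m), for 0.2 s.
At the end, for the whole second after the job is handed in: Every tablet is inside the caddy; the cover lies flat on it (within 0.045 rad), lip in the slot, rear edge under the latch, latch back at rest (below 2.5 mm); the tray rests flat on the mat, the middle of its footprint within 45 mm of the mat's centre; nothing moves (all of step 3 and x of tab1 in the frame of caddy between -0.082 and 0.082 m and y of tab1 in the frame of caddy between -0.059 and 0.059 m and z of tab1 in the frame of caddy between -0.002 and 0.078 m and x of tab2 in the frame of caddy between -0.082 and 0.082 m and y of tab2 in the frame of caddy between -0.059 and 0.059 m and z of tab2 in the frame of caddy between -0.002 and 0.078 m and x of tab3 in the frame of caddy between -0.082 and 0.082 m and y of tab3 in the frame of caddy between -0.059 and 0.059 m and z of tab3 in the frame of caddy between -0.002 and 0.078 m and x of tab4 in the frame of caddy between -0.082 and 0.082 m and y of tab4 in the frame of caddy between -0.059 and 0.059 m and z of tab4 in the frame of caddy between -0.002 and 0.078 m and x of tab5 in the frame of caddy between -0.082 and 0.082 m and y of tab5 in the frame of caddy between -0.059 and 0.059 m and z of tab5 in the frame of caddy between -0.002 and 0.078 m and x of tab6 in the frame of caddy between -0.082 and 0.082 m and y of tab6 in the frame of caddy between -0.059 and 0.059 m and z of tab6 in the frame of caddy between -0.002 and 0.078 m and x of tab7 in the frame of caddy between -0.082 and 0.082 m and y of tab7 in the frame of caddy between -0.059 and 0.059 m and z of tab7 in the frame of caddy between -0.002 and 0.078 m and x of tab8 in the frame of caddy between -0.082 and 0.082 m and y of tab8 in the frame of caddy between -0.059 and 0.059 m and z of tab8 in the frame of caddy between -0.002 and 0.078 m and x of tab9 in the frame of caddy between -0.082 and 0.082 m and y of tab9 in the frame of caddy between -0.059 and 0.059 m and z of tab9 in the frame of caddy between -0.002 and 0.078 m and horizontal distance between tray_mid and mat below 0.045 m and angle between tray's own z axis and vertical below 0.06 rad and height (world z) of tray between 0.001 and 0.009 m and linear speed of each of cover, tray below 0.02 m/s); the robot touches nothing.
It fails at once if The mug is disturbed (moved more than 25 mm) (distance of mug_a from where it was at the start of the episode above 0.025 m).
It fails at once if The mug is disturbed (moved more than 25 mm) (distance of mug_b from where it was at the start of the episode above 0.025 m).
It fails at once if The tumbler is disturbed (moved more than 25 mm) (distance of tumbler from where it was at the start of the episode above 0.025 m).
Of tab1, tab2, tab3, tab4 only 2 to 4 are there at a start; the rules pass over those that are not, and their reading is None.
Of tab5, tab6, tab7, tab8, tab9 only 3 to 5 are there at a start; the rules pass over those that are not, and their reading is None.
At some moment in a run one of tab5, tab6, tab7, tab8, tab9, cover may be knocked a few centimetres aside while the robot is not near it.
It also fails if it takes over 208 s, if anything falls off the work surface, if the arm or the gripper's body presses on something with over 40 N, if the wrist force passes 120 N, or if a joint passes its speed limit or range.

## Working session

There is one attempt and no reset: what is moved stays moved. The work goes in short steps, Python scripts to look and compute and a tool call to move; the robot and the scene stay as the last step left them, time stands still between calls to the robot, and variables do not carry over. Pictures are saved under pics/ and viewed, at most 14 in all, crops included, and the job is handed in when it is done.

Besides the shell and the picture viewer there is one more tool, called after "Emit:" as name(argument=value, ...), one argument or row to a line, values as JSON. move_arm: Moves the arm, as the interface text tells. Shift numbers are shares of 0.75 m and turn numbers shares of 60 degrees, none past 1 either way. Its arguments: {"type":"object","properties":{"series":{"type":"array"},"claw":{"type":"number"},"squeeze":{"type":"number"}},"required":["series"]}

```bash
mkdir -p pics; cat > h.py <<'E'
import numpy as np, cv2
from cell import readout, get_image, calibration, ticket
from scipy.spatial.transform import Rotation as R
def snap(n):
    s=readout.observe(); im,d=get_image(n); c=calibration(n)
    if 'view' in c: T=np.linalg.inv(np.array(c['view']))
    else:
        W=np.eye(4); W[:3,:3]=R.from_rotvec(s['ee_rot']).as_matrix(); W[:3,3]=s['position']; T=W@np.array(c['mount'])
    return im,d,c,T
def cloud(d,c,T):
    v,u=np.mgrid[:d.shape[0],:d.shape[1]]
    P=np.stack([(u-c['cx'])/c['fx']*d,(v-c['cy'])/c['fy']*d,d],-1)
    P=P@T[:3,:3].T+T[:3,3]; P[d==0]=np.nan; return P
def ray(u,v,z,c,T):
    r=T[:3,:3]@np.array([(u-c['cx'])/c['fx'],(v-c['cy'])/c['fy'],1]); return T[:3,3]+r*(z-T[2,3])/r[2]
E
python3 - <<'E'
from h import *
for n in('top','scene'):
    im,d,c,T=snap(n); cv2.imwrite(f'pics/{n}0.png',im[:,:,::-1]); np.savez(f'{n}0.npz',im=im,d=d,T=T)
    print(n,c['fx'],c['cx'],c['cy'],T.round(3).tolist())
print(readout.observe())
E
```

```text
top 430.7135035887164 264.6384931427394 191.49724677827288 [[-0.007, -0.982, 0.188, 0.265], [-1.0, 0.007, 0.001, -0.019], [-0.002, -0.187, -0.982, 1.538], [0.0, 0.0, 0.0, 1.0]]
scene 448.0059772728137 252.06131022408405 194.65225360933917 [[0.027, 0.785, -0.618, 1.274], [1.0, -0.029, 0.007, -0.053], [-0.012, -0.618, -0.786, 1.041], [0.0, 0.0, 0.0, 1.0]]
{'clock': 0.1, 'joints': array([-1.39958154,  0.43514612,  0.02497316,  1.57399963, -0.01158324,
        1.13399897, -0.075119  ]), 'dq': array([ 1.19044573e-03, -1.40414045e-03,  6.29918987e-04, -3.33677344e-03,
        4.04258497e-04,  6.09517375e-05, -3.01834212e-04]), 'joint_efforts': array([ 3.12622309e-03, -6.69118094e+01,  9.88155305e-01, -3.15136635e+01,
       -6.05142047e-02,  3.75720870e-02,  3.71751696e-05]), 'position': array([0.16892704, 0.601207  , 0.18633046]), 'ee_rot': array([-4.28883841e-01, -3.11212913e+00,  2.20936191e-03]), 'force': array([-0.97863515,  0.03504181, -0.47926071]), 'ft_torque': array([ 0.0227193 , -0.01056131,  0.00376939]), 'gripper_force': 0.0, 'width': 1.0000939782491394}
```

View pics/top0.png

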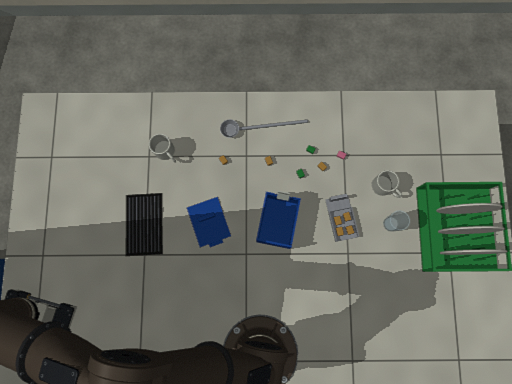

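View pics/scene0.png

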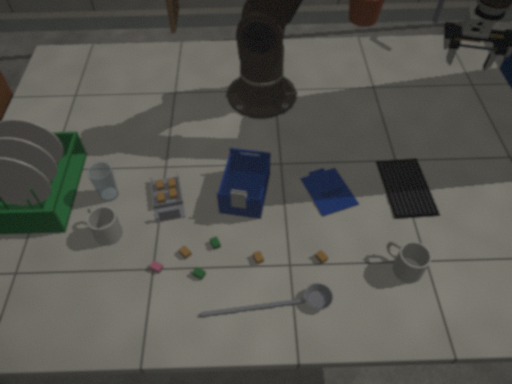

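Top view: the caddy is at (279,220) with its latch at the far side (283,196). The tray with 4 tablets is at (343,218), its grip at the far end (341,198). The cover is at (209,222), lip near (213,243), and the mat is at (144,224). Loose ochre tablets are at (223,159), (269,160) and (323,166). Look-alikes are green at (311,149) and (301,173) and pink at (342,154). Next I measure with masks and confirm with an enlarged crop.

```bash
python3 - <<'E'
from h import *
z=np.load('top0.npz'); im,d,T=z['im'],z['d'],z['T']; c=calibration('top'); P=cloud(d,c,T)
cv2.imwrite('pics/topcrop.png',cv2.resize(im[130:262,110:410],None,fx=2.6,fy=2.6,interpolation=cv2.INTER_CUBIC)[:,:,::-1])
hsv=cv2.cvtColor(im,cv2.COLOR_RGB2HSV)
def comps(m,mn,lab):
    n,l,s,ce=cv2.connectedComponentsWithStats(m.astype(np.uint8))
    for i in range(1,n):
        if s[i,4]>=mn:
            p=P[l==i]; p=p[~np.isnan(p[:,0])]
            q=np.median(p,0); ys,xs=np.nonzero(l==i)
            r=cv2.minAreaRect(p[:,:2].astype(np.float32)*1000)
            print(lab,ce[i].round(1),s[i,4],'med',q.round(3),'zmax',np.percentile(p[:,2],[5,95]).round(3),'rect',np.round(r[0],0),np.round(r[1],0),round(r[2],1))
H,S,V=hsv[...,0],hsv[...,1],hsv[...,2]
comps((H>8)&(H<28)&(S>120)&(V>60),8,'ochre')
comps((H>40)&(H<85)&(S>100)&(V>40),8,'green')
comps((H>150)&(S>80)&(V>80),5,'pink')
comps((H>105)&(H<125)&(S>150)&(V>40),60,'blue')
comps((V<40)&(S<140)&(np.abs(P[...,2]-.004)<.006)&(P[...,1]>.2),200,'mat')
comps((P[...,2]>.06)&(P[...,0]>.35)&(P[...,0]<1.2)&(np.abs(P[...,1])<.7),40,'tall')
E
```

```text
ochre [223.  159.4] 44 med [0.675 0.132 0.017] zmax [0.011 0.022] rect [676. 133.] [28. 20.] 30.8
ochre [268.4 160.2] 44 med [ 0.672 -0.033  0.017] zmax [0.012 0.023] rect [672. -34.] [28. 20.] 22.7
ochre [321.9 166. ] 48 med [ 0.648 -0.228  0.017] zmax [0.011 0.022] rect [ 649. -228.] [26. 22.] 44.0
ochre [346.6 216.1] 50 med [ 0.464 -0.31   0.02 ] zmax [0.016 0.026] rect [ 464. -309.] [27. 21.] 18.1
ochre [337.3 220.2] 51 med [ 0.45  -0.274  0.022] zmax [0.016 0.026] rect [ 450. -275.] [28. 21.] 19.7
ochre [339.2 230.9] 49 med [ 0.411 -0.28   0.023] zmax [0.014 0.026] rect [ 411. -281.] [28. 20.] 10.8
ochre [349.4 229.6] 47 med [ 0.414 -0.316  0.021] zmax [0.015 0.026] rect [ 416. -317.] [26. 20.] 14.2
green [310.5 149.1] 43 med [ 0.712 -0.187  0.015] zmax [0.012 0.021] rect [ 712. -188.] [27. 20.] 69.4
green [300.2 173.1] 45 med [ 0.622 -0.147  0.018] zmax [0.012 0.022] rect [ 622. -147.] [26. 20.] 24.7
green [456.9 226.5] 5733 med [ 0.428 -0.689  0.013] zmax [0.006 0.101] rect [ 419. -697.] [265. 300.] 89.8
pink [340.9 154.5] 49 med [ 0.69  -0.298  0.017] zmax [0.011 0.023] rect 
[... 456 characters left out ...]
5 med [0.711 0.346 0.074] zmax [0.061 0.085] rect [706. 349.] [100.  73.] 9.7
tall [388.9 182.5] 173 med [ 0.57  -0.455  0.075] zmax [0.063 0.083] rect [ 577. -453.] [96. 75.] 78.3
tall [435.3 201.5] 414 med [ 0.537 -0.574  0.098] zmax [0.067 0.105] rect [ 461. -633.] [218. 136.] 0.7
tall [279.  215.4] 439 med [ 0.478 -0.072  0.084] zmax [0.068 0.111] rect [450. -64.] [122. 177.] 78.2
tall [458.6 207.3] 267 med [ 0.472 -0.65   0.147] zmax [0.075 0.207] rect [ 481. -648.] [104.  21.] 90.0
tall [398.6 220.2] 240 med [ 0.439 -0.477  0.095] zmax [0.063 0.112] rect [ 438. -466.] [64. 67.] 38.6
tall [460.7 229.1] 231 med [ 0.4   -0.648  0.149] zmax [0.076 0.208] rect [ 409. -648.] [103.  21.] 89.8
```

View pics/topcrop.png

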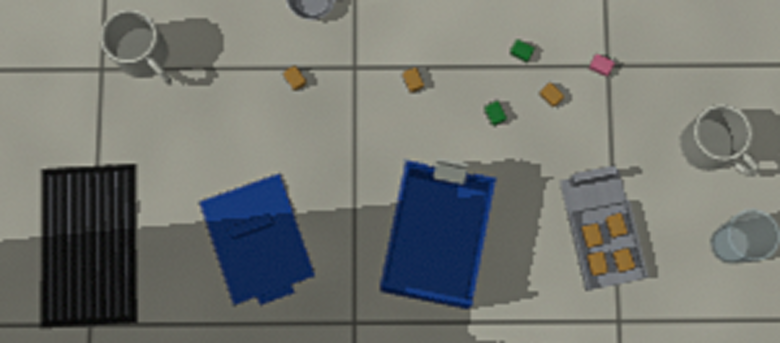

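The crop confirms the three ochre blocks; the green and pink ones are decoys, and there are 4 tablets in the tray. Caddy yaw is about -11.7°, the cover about +19.6° with its lip towards the robot, and the tray about +12°. I move the wrist camera over the tray grip.

Emit:
move_arm(
  series=[
    [0.16,-0.2,0.147,0,0,-0.258],
    [0.16,-0.2,0.147,0,0,-0.258],
    [0.16,-0.2,0.147,0,0,-0.258],
    [0.16,-0.2,0.147,0,0,-0.258],
    [0.16,-0.2,0.147,0,0,-0.258],
  ],
)

```text
clock: 0.6
position: [0.2927, 0.4487, 0.2998]
ee_rot: [0.851, 3.022, 0.004]
force: [-0.0, 0.5, -0.0]
width: 1.001
gripper_force: 0.0
```

Emit:
move_arm(
  series=[
    [0.133,-0.267,0,0,0,-0.258],
    [0.133,-0.267,0,0,0,-0.258],
    [0.133,-0.267,0,0,0,-0.258],
    [0.133,-0.267,0,0,0,-0.258],
    [0.133,-0.267,0,0,0,-0.258],
  ],
)

```text
clock: 1.1
position: [0.3904, 0.2468, 0.2974]
ee_rot: [1.251, 2.881, -0.001]
force: [0.0, 0.9, -0.1]
width: 1.0
gripper_force: 0.0
```

Emit:
move_arm(
  series=[
    [0.067,-0.3,0,0,0,-0.258],
    [0.067,-0.3,0,0,0,-0.258],
    [0.067,-0.3,0,0,0,-0.258],
    [0.067,-0.3,0,0,0,-0.258],
    [0.067,-0.3,0,0,0,-0.258],
  ],
)

```text
clock: 1.6
position: [0.439, 0.0224, 0.2974]
ee_rot: [1.626, 2.688, 0.0]
force: [-0.0, 0.7, 0.1]
width: 0.999
gripper_force: 0.0
```

Emit:
move_arm(
  series=[
    [0.08,-0.3,0,0,0,-0.258],
    [0.08,-0.3,0,0,0,-0.258],
    [0.08,-0.3,0,0,0,-0.258],
    [0.08,-0.3,0,0,0,-0.258],
    [0.08,-0.3,0,0,0,-0.258],
  ],
)

```text
clock: 2.1
position: [0.4988, -0.2021, 0.2972]
ee_rot: [1.971, 2.445, -0.002]
force: [0.6, 0.4, 0.2]
width: 0.998
gripper_force: 0.0
```

Emit:
move_arm(
  series=[
    [0,-0.1,0,0,0,0],
    [0,-0.1,0,0,0,0],
    [0,-0.1,0,0,0,0],
    [0,-0.1,0,0,0,0],
  ],
)

```text
clock: 2.5
position: [0.4986, -0.2736, 0.2968]
ee_rot: [-1.97, -2.446, 0.0]
force: [0.2, 0.8, -0.5]
width: 0.999
gripper_force: 0.0
```

```bash
python3 - <<'E'
from h import *
im,d,c,T=snap('wrist'); s=readout.observe()
print(s['position'].round(4),s['ee_rot'].round(3),c['fx'],T.round(3).tolist())
np.savez('w1.npz',im=im,d=d,T=T); a=im[:,:,::-1]
t,_,_,_=snap('top'); b=t[:,:,::-1]
cv2.imwrite('pics/w1.png',np.hstack([cv2.resize(a,(400,300)),cv2.resize(b,(400,300))]))
P=cloud(d,c,T); m=(P[...,2]>.038)&(P[...,2]<.055)
n,l,st,ce=cv2.connectedComponentsWithStats(m.astype(np.uint8))
for i in range(1,n):
    if st[i,4]>60:
        p=P[l==i]; r=cv2.minAreaRect(p[:,:2].astype(np.float32)*1000); print(ce[i].round(),st[i,4],p.mean(0).round(3),np.round(r[0],1),np.round(r[1],1),round(r[2],1))
E
```

```text
[ 0.499  -0.2726  0.2969] [-1.968 -2.448 -0.   ] 271.95743787613986 [[0.977, 0.206, 0.051, 0.487], [0.213, -0.948, -0.238, -0.211], [-0.001, 0.243, -0.97, 0.494], [0.0, 0.0, 0.0, 1.0]]
[195.  14.] 115 [ 0.367 -0.078  0.047] [366.8 -77.2] [42.3  1.4] 78.3
[235.  59.] 228 [ 0.436 -0.125  0.047] [ 436.9 -125.5] [  0.8 169.8] 78.2
[275. 171.] 254 [ 0.533 -0.279  0.044] [ 533.4 -279.8] [12.  57.7] 11.4
[197. 272.] 143 [ 0.436 -0.492  0.047] [ 437.3 -490.3] [13.5 44.6] 80.8
[282. 278.] 199 [ 0.592 -0.471  0.047] [ 590.6 -465.2] [66.6 29.1] 25.6
```

View pics/w1.png

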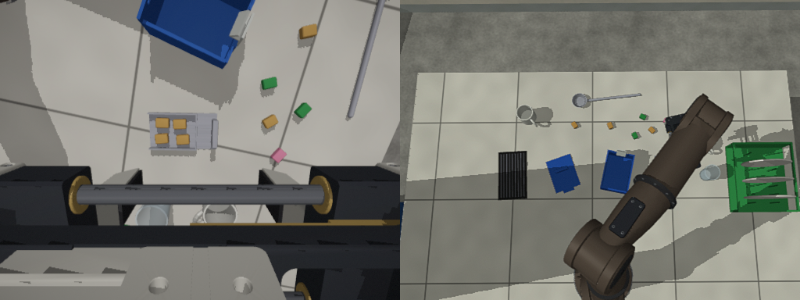

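Everything reads cleanly. The bar grip is at (0.533,-0.280), yaw 11.4° and z 0.044, as expected. The area the arm had hidden is empty, so there are 3 loose tablets. I go down with the claw partly open so the fingers clear the pan wall.

Emit:
move_arm(
  series=[
    [0.046,-0.01,-0.07,0,0,-0.017],
    [0.046,-0.01,-0.13,0,0,-0.017],
    [0.046,-0.01,-0.19,0,0,-0.017],
    [0.046,-0.01,-0.24,0,0,-0.017],
    [0.046,-0.01,-0.263,0,0,-0.017],
  ],
  claw=-0.435,
)

```text
clock: 3.1
position: [0.5322, -0.2775, 0.0962]
ee_rot: [-1.984, -2.429, 0.001]
force: [-0.8, 0.4, 0.7]
width: 0.613
gripper_force: 0.0
```

Emit:
move_arm(
  series=[
    [0,0,0,0,0,0],
    [0,0,0,0,0,0],
    [0,0,0,0,0,0],
  ],
)

```text
clock: 3.4
position: [0.5348, -0.281, 0.1017]
ee_rot: [1.988, 2.43, 0.002]
force: [0.3, -0.3, 0.9]
width: 0.355
gripper_force: 0.0
```

```bash
python3 - <<'E'
from h import *
im,d,c,T=snap('wrist'); s=readout.observe()
print(s['position'].round(4),s['ee_rot'].round(3),s['width'])
P=cloud(d,c,T); m=(P[...,2]>.036)&(P[...,2]<.052)
n,l,st,ce=cv2.connectedComponentsWithStats(m.astype(np.uint8))
for i in range(1,n):
    if st[i,4]>100:
        p=P[l==i]; r=cv2.minAreaRect(p[:,:2].astype(np.float32)*1000); print(ce[i].round(),st[i,4],p.mean(0).round(3),np.round(r[0],1),np.round(r[1],1),round(r[2],1))
E
```

```text
[ 0.5347 -0.2812  0.1018] [1.988e+00 2.429e+00 2.000e-03] 0.3147680843050753
[240.  16.] 513 [ 0.493 -0.136  0.044] [ 492.3 -135.3] [73.3 25.5] 9.9
[253. 189.] 714 [ 0.533 -0.279  0.044] [ 533.5 -280. ] [10.9 58.8] 11.3
```

Emit:
move_arm(
  series=[
    [-0.0015,0.0015,-0.03,0,0,0],
    [-0.0015,0.0015,-0.06,0,0,0],
    [-0.0015,0.0015,-0.09,0,0,0],
    [-0.0015,0.0015,-0.119,0,0,0],
    [-0.0015,0.0015,-0.119,0,0,0],
  ],
)

```text
clock: 3.95
position: [0.5316, -0.2789, 0.0096]
ee_rot: [-1.988, -2.429, 0.0]
force: [-0.2, 0.6, 0.7]
width: 0.282
gripper_force: 0.0
```

Emit:
move_arm(
  series=[
    [0,0,0,0,0,0],
    [0,0,0,0,0,0],
    [0,0,0,0,0,0],
    [0,0,0,0,0,0],
    [0,0,0,0,0,0],
  ],
  claw=-1,
  squeeze=35,
)

```text
clock: 4.45
position: [0.5327, -0.28, 0.0113]
ee_rot: [1.99, 2.43, 0.001]
force: [-0.0, 0.5, 0.0]
width: 0.004
gripper_force: 0.0
```

Emit:
move_arm(
  series=[
    [0,0,0,0,0,0],
    [0,0,0.01,0,0,0],
    [0,0,0.03,0,0,0],
    [0,0,0.05,0,0,0],
    [0,0,0.05,0,0,0],
  ],
)

```text
clock: 4.95
position: [0.534, -0.2811, 0.0513]
ee_rot: [1.988, 2.427, 0.002]
force: [-0.1, 0.2, 0.1]
width: 0.009
gripper_force: 0.0
```

```bash
python3 - <<'E'
from h import *
im,d,c,T=snap('wrist'); s=readout.observe()
print(s['position'].round(4),s['ee_rot'].round(3),s['width'],s['force'])
hsv=cv2.cvtColor(im,cv2.COLOR_RGB2HSV);H,S,V=cv2.split(hsv)
cv2.imwrite('pics/w2.png',im[:,:,::-1])
P=cloud(d,c,T)
n,l,st,ce=cv2.connectedComponentsWithStats(((H>8)&(H<28)&(S>120)&(V>60)).astype(np.uint8))
for i in range(1,n):
    if st[i,4]>60: print(ce[i].round(),st[i,4],np.nanmean(P[l==i],0).round(3))
E
```

```text
[ 0.5335 -0.2805  0.0501] [1.988e+00 2.428e+00 2.000e-03] 0.005899644228094332 [0.77630119 0.18715715 0.03437014]
[396. 167.] 1011 [ 0.649 -0.23   0.015]
[120. 175.] 1000 [ 0.417 -0.283  0.019]
[164. 177.] 926 [ 0.455 -0.277  0.019]
[122. 214.] 930 [ 0.422 -0.318  0.019]
[174. 208.] 358 [ 0.469 -0.299  0.03 ]
[263. 241.] 82 [ 0.531 -0.25   0.174]
[249. 250.] 137 [ 0.527 -0.253  0.175]
[259. 285.] 1216 [ 0.532 -0.26   0.182]
```

View pics/w2.png

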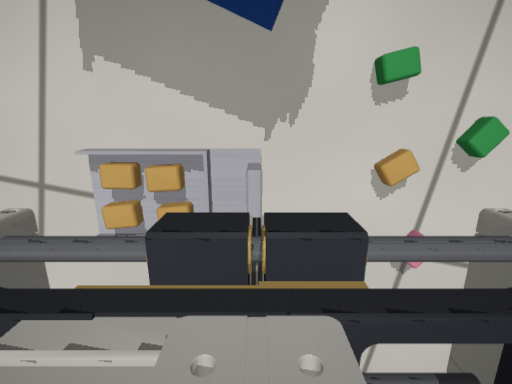

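The claw shut on nothing (width 0) and the tray is still on the counter. I check where the fingertips really are relative to the bar.

```bash
python3 - <<'E'
from h import *
im,d,c,T=snap('wrist'); s=readout.observe(); P=cloud(d,c,T)
V=np.linalg.inv(T)
for p in [s['position'],s['position']+[0,0,.019],[.5335,-.28,.045]]:
    q=V[:3,:3]@p+V[:3,3]; print(np.round(p,3),'px',q[0]/q[2]*c['fx']+c['cx'],q[1]/q[2]*c['fy']+c['cy'])
for v in range(150,260,6): print(v,[P[v,u].round(3).tolist() for u in (230,255,280)])
for n in('scene','top'):
    im,d,c,T=snap(n); p=s['position']; V=np.linalg.inv(T); q=V[:3,:3]@p+V[:3,3]; u,v=int(q[0]/q[2]*c['fx']+c['cx']),int(q[1]/q[2]*c['fy']+c['cy']); print(n,u,v)
    k=im[v-45:v+45,u-60:u+60].copy(); cv2.imwrite('pics/f_%s.png'%n,cv2.resize(k,None,fx=5,fy=5,interpolation=cv2.INTER_CUBIC)[:,:,::-1])
E
```

```text
[ 0.533 -0.28   0.049] px 253.7055641448731 209.35932067143494
[ 0.533 -0.28   0.068] px 253.5192696579261 217.7840315967341
[ 0.534 -0.28   0.045] px 254.4111321162356 207.83433195677225
150 [[0.504, -0.245, 0.002], [0.526, -0.24, 0.001], [0.548, -0.236, -0.0]]
156 [[0.505, -0.25, 0.003], [0.527, -0.245, 0.003], [0.549, -0.241, -0.0]]
162 [[0.506, -0.255, 0.002], [0.528, -0.251, 0.003], [0.551, -0.247, -0.001]]
168 [[0.507, -0.26, 0.003], [0.528, -0.251, 0.033], [0.552, -0.252, -0.001]]
174 [[nan, nan, nan], [0.529, -0.254, 0.044], [0.553, -0.258, -0.001]]
180 [[0.509, -0.272, 0.002], [0.53, -0.258, 0.045], [0.554, -0.263, -0.001]]
186 [[0.51, -0.277, 0.002], [0.531, -0.263, 0.045], [0.555, -0.269, -0.001]]
192 [[0.511, -0.283, 0.001], [0.531, -0.268, 0.044], [0.557, -0.274, 0.0]]
198 [[0.512, -0.288, 0.002], [0.533, -0.273, 0.042], [0.558, -0.28, -0.001]]
204 [[0.513, -0.294, 0.002], [0.533, -0.277, 0.044], [0.559, -0.286, -0.001]]
210 [[0.514, -0.3, 0.001], [0.534, -0.282, 0.045], [0.561, -0.292, -0.002]]
216 [[0.52, -0.247, 0.165], [0.535, -0.287, 0.044], [0.535, -0.244, 0.165]]
222 [[0.52, -0.247, 0.17], [0.532, -0.272, 0.098], [0.535, -0.244, 0.171]]
228 [[0.52, -0.246, 0.176], [0.533, -0.272, 0.106], [0.534, -0.244, 0.174]]
234 [[0.521, -0.248, 0.177], [0.532, -0.272, 0.116], [0.534, -0.245, 0.178]]
240 [[0.521, -0.248, 0.179], [0.528, -0.251, 0.17], [0.534, -0.246, 0.179]]
246 [[0.521, -0.25, 0.179], [0.529, -0.252, 0.172], [0.535, -0.248, 0.179]]
252 [[0.522, -0.252, 0.178], [0.529, -0.253, 0.173], [0.535, -0.25, 0.178]]
258 [[0.522, -0.253, 0.179], [0.529, -0.256, 0.172], [0.536, -0.251, 0.178]]
scene 167 208
top 339 195
```

View pics/f_scene.png

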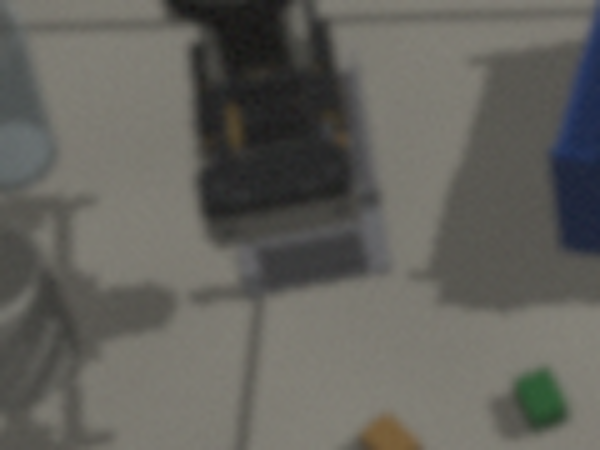

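Wrist depth shows finger fronts ending near z≈0.095 at row 222, although the TCP reads 0.05. The tips seem about 45 mm higher than reported. I cross-check with the scene and top depth.

```bash
python3 - <<'E'
from h import *
s=readout.observe(); p0=s['position']; print(p0)
A=R.from_rotvec(s['ee_rot']).as_matrix()
for n in('scene','wrist','top'):
    im,d,c,T=snap(n); P=cloud(d,c,T).reshape(-1,3); q=(P-p0)@A  # tool coords
    for w,lo in ((.012,-.03),(.035,-.03)):
        m=(np.abs(q[:,0])<w)&(np.abs(q[:,1])<.05)&(P[:,2]>.055)&(P[:,2]<.25)
        z=np.sort(P[m,2]); print(n,w,m.sum(),z[:12].round(3), np.histogram(z,bins=np.arange(.05,.26,.02))[0])
E
```

```text
[ 0.53228264 -0.2795968   0.04819534]
scene 0.012 244 [0.156 0.157 0.157 0.158 0.158 0.159 0.159 0.159 0.159 0.16  0.16  0.16 ] [ 0  0  0  0  0 32 73 82 56  1]
scene 0.035 687 [0.156 0.157 0.157 0.158 0.158 0.159 0.159 0.159 0.159 0.159 0.159 0.16 ] [  0   0   0   0   0  58 265 218 120  26]
wrist 0.012 492 [0.086 0.087 0.087 0.087 0.088 0.088 0.088 0.088 0.088 0.088 0.088 0.088] [  0  23 166  43 240  19   0   1   0   0]
wrist 0.035 42910 [0.086 0.087 0.087 0.087 0.088 0.088 0.088 0.088 0.088 0.088 0.088 0.088] [    0    23   166    43   240  2657 17587 22194     0     0]
top 0.012 0 [] [0 0 0 0 0 0 0 0 0 0]
top 0.035 5 [0.2   0.244 0.245 0.247 0.25 ] [0 0 0 0 0 0 0 1 0 4]
```

Both cameras agree: body bottom is at z 0.157 and tips at about 0.087 with the reported TCP at 0.048. So the real fingertips sit about 39 mm behind the reported TCP along the tool axis. I allow for that, descend again and watch the force.

Emit:
move_arm(
  series=[
    [0,0,0,0,0,0],
    [0,0,0,0,0,0],
    [0,0,0,0,0,0],
    [0,0,0,0,0,0],
    [0,0,0,0,0,0],
  ],
  claw=-0.435,
)

```text
clock: 5.8
position: [0.5324, -0.2799, 0.0483]
ee_rot: [-1.99, -2.431, -0.0]
force: [-0.4, 0.6, -1.2]
width: 0.28
gripper_force: 0.0
```

Emit:
move_arm(
  series=[
    [0,0,-0.02,0,0,0],
    [0,0,-0.04,0,0,0],
    [0,0,-0.06,0,0,0],
    [0,0,-0.06,0,0,0],
  ],
)

```text
clock: 6.2
position: [0.5305, -0.2788, 0.0003]
ee_rot: [-1.988, -2.427, 0.002]
force: [-0.4, 0.1, 0.3]
width: 0.284
gripper_force: 0.0
```

Emit:
move_arm(
  series=[
    [0,0,-0.01,0,0,0],
    [0,0,-0.02,0,0,0],
    [0,0,-0.03,0,0,0],
    [0,0,-0.038,0,0,0],
    [0,0,-0.038,0,0,0],
  ],
)

```text
clock: 6.7
position: [0.5319, -0.2795, -0.0261]
ee_rot: [-1.99, -2.43, 0.0]
force: [0.7, 0.9, 0.0]
width: 0.281
gripper_force: 0.0
```

Emit:
move_arm(
  series=[
    [0,0,0,0,0,0],
    [0,0,0,0,0,0],
    [0,0,0,0,0,0],
    [0,0,0,0,0,0],
    [0,0,0,0,0,0],
  ],
  claw=-1,
  squeeze=35,
)

```text
clock: 7.2
position: [0.5326, -0.28, -0.0249]
ee_rot: [1.99, 2.43, 0.0]
force: [-0.8, 0.4, 2.1]
width: 0.128
gripper_force: 35.0
```

Gripped: width 0.128 is 11.8 mm, the bar's thickness. I lift slowly and carry the tray to the rear of the caddy, aligned with it, at gentle acceleration so the tablets stay in.

Emit:
move_arm(
  series=[
    [0,0,0.012,0,0,0],
    [0,0,0.03,0,0,0],
    [0,0,0.05,0,0,0],
    [0,0,0.07,0,0,0],
    [0,0,0.09,0,0,0],
  ],
  squeeze=50,
)

```text
clock: 7.7
position: [0.5326, -0.28, 0.0441]
ee_rot: [1.99, 2.43, 0.001]
force: [0.4, 0.9, -3.3]
width: 0.13
gripper_force: 50.0
```

Emit:
move_arm(
  series=[
    [0,0,0.02,0,0,0],
    [0,0,0.04,0,0,0],
    [0,0,0.06,0,0,0],
    [0,0,0.08,0,0,0],
    [0,0,0.1,0,0,0],
  ],
)

```text
clock: 8.2
position: [0.5323, -0.2799, 0.1186]
ee_rot: [1.991, 2.43, 0.0]
force: [0.6, -0.3, -2.8]
width: 0.125
gripper_force: 50.0
```

Emit:
move_arm(
  series=[
    [0.004,0.008,0,0,0,-0.01],
    [0.01,0.018,0,0,0,-0.03],
    [0.017,0.03,0,0,0,-0.05],
    [0.024,0.042,0,0,0,-0.07],
    [0.031,0.054,0,0,0,-0.09],
  ],
)

```text
clock: 8.7
position: [0.5558, -0.2382, 0.1166]
ee_rot: [-2.103, -2.332, 0.0]
force: [0.2, -0.1, -3.2]
width: 0.129
gripper_force: 50.0
```

Emit:
move_arm(
  series=[
    [0.0065,0.012,0,0,0,-0.019],
    [0.013,0.024,0,0,0,-0.038],
    [0.0195,0.036,0,0,0,-0.057],
    [0.026,0.048,0,0,0,-0.076],
    [0.0325,0.06,0,0,0,-0.095],
  ],
)

```text
clock: 9.2
position: [0.5801, -0.1931, 0.1166]
ee_rot: [-2.216, -2.225, 0.001]
force: [-0.4, -0.2, -3.4]
width: 0.128
gripper_force: 50.0
```

Emit:
move_arm(
  series=[
    [0.0065,0.012,0,0,0,-0.019],
    [0.013,0.024,0,0,0,-0.038],
    [0.0195,0.036,0,0,0,-0.057],
    [0.026,0.048,0,0,0,-0.076],
    [0.0325,0.06,0,0,0,-0.095],
  ],
)

```text
clock: 9.7
position: [0.6044, -0.1481, 0.1166]
ee_rot: [-2.324, -2.112, 0.001]
force: [-0.0, -0.2, -2.9]
width: 0.129
gripper_force: 50.0
```

Emit:
move_arm(
  series=[
    [0.0065,0.012,0,0,0,-0.019],
    [0.013,0.024,0,0,0,-0.038],
    [0.0195,0.036,0,0,0,-0.057],
    [0.026,0.048,0,0,0,-0.076],
    [0.034,0.06,0,0,0,-0.107],
  ],
)

```text
clock: 10.2
position: [0.6297, -0.1032, 0.1166]
ee_rot: [-2.439, -1.978, 0.001]
force: [-0.7, -0.1, -2.7]
width: 0.125
gripper_force: 50.0
```

```bash
python3 - <<'E'
from h import *
im,d,c,T=snap('wrist'); s=readout.observe(); A=R.from_rotvec(s['ee_rot']).as_matrix()
print(s['position'].round(4),np.degrees(np.arctan2(A[1,1],A[0,1])),A[:,2].round(3),s['width'])
cv2.imwrite('pics/w3.png',im[:,:,::-1])
P=cloud(d,c,T); hsv=cv2.cvtColor(im,cv2.COLOR_RGB2HSV);H,S,V=cv2.split(hsv)
C=np.array([.449,-.066,0]);a=np.radians(-11.8);Rc=np.array([[np.cos(a),-np.sin(a),0],[np.sin(a),np.cos(a),0],[0,0,1]])
Q=(P-C)@Rc
n,l,st,ce=cv2.connectedComponentsWithStats(((H>8)&(H<28)&(S>120)&(V>60)).astype(np.uint8))
for i in range(1,n):
    if st[i,4]>60: print('ochre',ce[i].round(),st[i,4],np.nanmean(Q[l==i],0).round(3))
m=(H>105)&(H<125)&(S>150)&(P[...,2]>.06)&(P[...,2]<.1)
p=P[m];r=cv2.minAreaRect(p[:,:2].astype(np.float32)*1000);print('rim',r)
E
```

```text
[ 0.631  -0.1007  0.1163] -11.891229570159204 [-0.001  0.002 -1.   ] 0.12583266500457832
ochre [284. 114.] 548 [0.215 0.075 0.017]
ochre [ 63. 201.] 2316 [0.073 0.022 0.159]
ochre [126. 203.] 2010 [0.11 0.02 0.16]
ochre [230. 249.] 198 [0.179 0.03  0.24 ]
ochre [282. 233.] 72 [0.194 0.033 0.237]
ochre [282. 263.] 85 [0.194 0.025 0.241]
ochre [ 69. 267.] 578 [ 0.07  -0.021  0.161]
ochre [123. 269.] 123 [ 0.104 -0.022  0.161]
ochre [276. 285.] 1225 [0.192 0.022 0.247]
rim ((490.3099060058594, -15.57247543334961), (27.92780113220215, 119.70524597167969), 67.14985656738281)
```

View pics/w3.png

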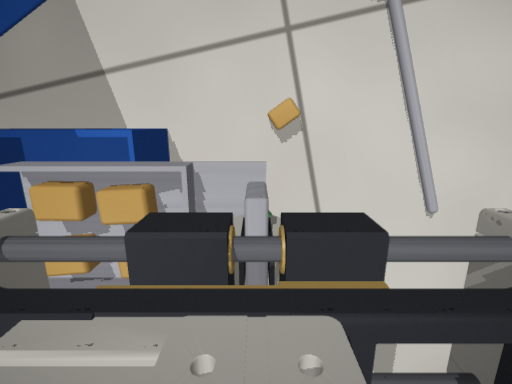

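All four tablets sit in the tray with its front over the caddy's centre line. I tip it in steps.

Emit:
move_arm(
  series=[
    [0.001,0,0.006,-0.008,-0.039,0],
    [0.001,0,0.012,-0.016,-0.078,0],
    [0.002,0,0.018,-0.025,-0.118,0],
    [0.002,-0.001,0.024,-0.033,-0.157,0],
    [0.003,-0.001,0.03,-0.041,-0.196,0],
  ],
)

```text
clock: 10.75
position: [0.6316, -0.105, 0.1394]
ee_rot: [2.307, 1.874, 0.198]
force: [-0.6, -0.0, -2.7]
width: 0.127
gripper_force: 50.0
```

Emit:
move_arm(
  series=[
    [-0.001,0,0.004,-0.004,-0.02,0],
    [-0.001,0,0.008,-0.008,-0.039,0],
    [-0.002,0,0.012,-0.012,-0.059,0],
    [-0.002,0,0.016,-0.016,-0.078,0],
    [-0.003,0.001,0.02,-0.02,-0.098,0],
  ],
)

```text
clock: 11.25
position: [0.63, -0.1045, 0.155]
ee_rot: [2.238, 1.817, 0.29]
force: [0.4, -0.3, -3.2]
width: 0.13
gripper_force: 50.0
```

Emit:
move_arm(
  series=[
    [-0.001,0,0.004,-0.004,-0.02,0],
    [-0.001,0,0.008,-0.008,-0.039,0],
    [-0.002,0,0.012,-0.012,-0.059,0],
    [-0.002,0,0.016,-0.016,-0.078,0],
    [-0.003,0.001,0.02,-0.02,-0.098,0],
  ],
)

```text
clock: 11.75
position: [0.6277, -0.1038, 0.1701]
ee_rot: [2.167, 1.759, 0.377]
force: [-0.1, -0.1, -2.9]
width: 0.13
gripper_force: 50.0
```

Emit:
move_arm(
  series=[
    [-0.003,0,0.008,-0.008,-0.039,0],
    [-0.005,0.001,0.016,-0.016,-0.078,0],
    [-0.008,0.002,0.024,-0.025,-0.118,0],
    [-0.01,0.002,0.032,-0.033,-0.157,0],
    [-0.013,0.003,0.04,-0.041,-0.196,0],
  ],
)

```text
clock: 12.25
position: [0.6179, -0.1016, 0.2003]
ee_rot: [2.02, 1.639, 0.538]
force: [-0.9, 0.2, -1.9]
width: 0.128
gripper_force: 50.0
```

Emit:
move_arm(
  series=[
    [-0.004,0.001,0.006,-0.007,-0.033,0],
    [-0.008,0.002,0.012,-0.014,-0.065,0],
    [-0.011,0.003,0.019,-0.02,-0.098,0],
    [-0.015,0.003,0.025,-0.027,-0.13,0],
    [-0.018,0.004,0.031,-0.034,-0.163,0],
  ],
)

```text
clock: 12.75
position: [0.626, -0.1055, 0.2222]
ee_rot: [1.94, 1.586, 0.629]
force: [1.4, 1.2, -2.3]
width: 0.132
gripper_force: 50.0
```

Emit:
move_arm(
  series=[
    [0,0,0,0,0,0],
    [0,0,0,0,0,0],
    [0,0,0,0,0,0],
    [0,0,0,0,0,0],
    [0,0,0,0,0,0],
  ],
)

```text
clock: 13.25
position: [0.6264, -0.1058, 0.2224]
ee_rot: [1.94, 1.586, 0.628]
force: [0.6, -0.9, -1.7]
width: 0.128
gripper_force: 50.0
```

```bash
python3 - <<'E'
from h import *
for n in('wrist','scene','top'):
    im,d,c,T=snap(n); s=readout.observe()
    P=cloud(d,c,T); hsv=cv2.cvtColor(im,cv2.COLOR_RGB2HSV);H,S,V=cv2.split(hsv)
    C=np.array([.449,-.066,0]);a=np.radians(-11.8);Rc=np.array([[np.cos(a),-np.sin(a),0],[np.sin(a),np.cos(a),0],[0,0,1]])
    Q=(P-C)@Rc
    k,l,st,ce=cv2.connectedComponentsWithStats(((H>8)&(H<28)&(S>120)&(V>50)).astype(np.uint8))
    for i in range(1,k):
        if st[i,4]>15: print(n,ce[i].round(),st[i,4],np.nanmean(Q[l==i],0).round(3))
    if n!='top': cv2.imwrite(f'pics/t_{n}.png',im[:,:,::-1])
print(s['position'].round(4),s['force'],s['width'])
a=cv2.imread('pics/t_wrist.png');b=cv2.imread('pics/t_scene.png');cv2.imwrite('pics/t.png',np.hstack([cv2.resize(a,(400,300)),cv2.resize(b,(400,300))]))
E
```

```text
wrist [166. 116.] 407 [0.212 0.075 0.016]
wrist [231. 233.] 62 [0.096 0.028 0.307]
wrist [282. 249.] 195 [0.106 0.024 0.319]
wrist [231. 263.] 80 [0.093 0.02  0.31 ]
wrist [275. 285.] 1209 [0.099 0.017 0.323]
scene [375.   5.] 88 [-0.957  0.349  0.098]
scene [360.  19.] 19 [-0.954  0.303  0.034]
scene [373.  19.] 20 [-0.968  0.357  0.029]
scene [365.  21.] 24 [-0.953  0.324  0.025]
scene [ 3. 95.] 270 [-0.319 -0.967 -0.018]
scene [185. 251.] 45 [ 0.232 -0.117  0.018]
scene [258. 257.] 46 [0.216 0.077 0.019]
scene [321. 256.] 53 [0.185 0.24  0.018]
top [223. 159.] 44 [0.181 0.241 0.018]
top [268. 160.] 44 [0.211 0.078 0.019]
top [322. 166.] 48 [ 0.228 -0.117  0.018]
[ 0.6264 -0.106   0.2225] [ 0.41169626  0.30417375 -3.30920466] 0.12660631904744743
```

View pics/t.png

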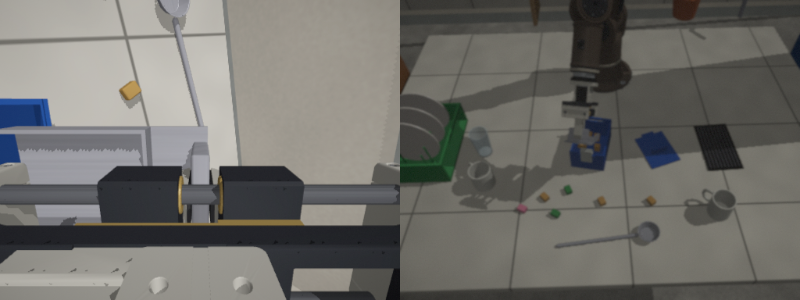

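The visible part of the tray is empty and no tablet was spilled. The last few degrees hit a limit (tilt about 41°). I level the tray again while rising, move clear of the caddy and check.

Emit:
move_arm(
  series=[
    [0.01,-0.002,0.01,0.01,0.049,0],
    [0.02,-0.004,0.02,0.02,0.098,0],
    [0.03,-0.006,0.03,0.03,0.147,0],
    [0.04,-0.008,0.04,0.041,0.196,0],
    [0.05,-0.01,0.05,0.051,0.245,0],
  ],
)

```text
clock: 13.9
position: [0.6649, -0.1139, 0.2613]
ee_rot: [2.131, 1.737, 0.436]
force: [0.6, 0.1, -2.2]
width: 0.128
gripper_force: 50.0
```

Emit:
move_arm(
  series=[
    [0,0.01,0,0.01,0.049,0],
    [0,0.03,0,0.02,0.098,0],
    [0,0.06,0,0.03,0.147,0],
    [0,0.09,0,0.041,0.196,0],
    [0,0.12,0,0.051,0.245,0],
  ],
)

```text
clock: 14.4
position: [0.664, -0.0226, 0.2598]
ee_rot: [2.31, 1.879, 0.218]
force: [0.7, 0.3, -1.5]
width: 0.129
gripper_force: 50.0
```

Emit:
move_arm(
  series=[
    [0,0.03,0,0.01,0.049,0],
    [0,0.07,0,0.02,0.098,0],
    [0,0.11,0,0.03,0.147,0],
    [0,0.15,0,0.041,0.196,0],
    [0,0.2,0,0.051,0.245,0],
  ],
)

```text
clock: 14.9
position: [0.6641, 0.1265, 0.2599]
ee_rot: [-2.405, -1.948, 0.03]
force: [-0.4, -1.0, -1.5]
width: 0.127
gripper_force: 50.0
```

```bash
cat >> h.py <<'E'
C=np.array([.449,-.066,0]);_a=np.radians(-11.8);Rc=np.array([[np.cos(_a),-np.sin(_a),0],[np.sin(_a),np.cos(_a),0],[0,0,1]])
def ochre(n,mn=15):
    im,d,c,T=snap(n); P=cloud(d,c,T); H,S,V=cv2.split(cv2.cvtColor(im,cv2.COLOR_RGB2HSV))
    k,l,st,ce=cv2.connectedComponentsWithStats(((H>8)&(H<28)&(S>120)&(V>40)).astype(np.uint8))
    for i in range(1,k):
        if st[i,4]>mn:
            p=P[l==i];p=p[~np.isnan(p[:,0])]
            if len(p)<5 or p[:,2].mean()>.25: continue
            t=p[p[:,2]>np.percentile(p[:,2],90)-.005]; r=cv2.minAreaRect(t[:,:2].astype(np.float32)*1000)
            print(n,ce[i].round(),st[i,4],'w',p.mean(0).round(3),'cad',((p.mean(0)-C)@Rc).round(3),'rect',np.round(r[0],1),np.round(r[1],1),round(r[2],1))
    return im,d,c,T,P
def st():
    s=readout.observe(); A=R.from_rotvec(s['ee_rot']).as_matrix()
    print('t',s['clock'],'p',s['position'].round(4),'yaw',round(np.degrees(np.arctan2(A[1,1],A[0,1])),2),'zt',A[:,2].round(3),'w',round(s['width'],3),'F',s['force'].round(1))
E
python3 - <<'E'
from h import *
st(); ochre('top'); ochre('wrist')
E
```

```text
t 14.9 p [0.6641 0.1265 0.2599] yaw -11.95 zt [-0.044  0.024 -0.999] w 0.127 F [-0.4 -1.  -1.5]
top [268. 160.] 44 w [ 0.671 -0.033  0.017] cad [0.211 0.078 0.017] rect [671.5 -33.1] [27.9 18.2] 22.2
top [322. 166.] 42 w [ 0.647 -0.227  0.018] cad [ 0.227 -0.117  0.018] rect [ 647.5 -226.9] [26.  15.1] 40.9
top [272. 221.] 27 w [ 0.445 -0.043  0.034] cad [-0.009  0.022  0.034] rect [445.1 -43.2] [17.1 16.4] 76.7
top [287. 224.] 42 w [ 0.436 -0.097  0.031] cad [-0.006 -0.033  0.031] rect [ 436.5 -100.6] [13.6 16. ] 10.9
top [272. 237.] 40 w [ 0.391 -0.042  0.022] cad [-0.062  0.011  0.022] rect [391.3 -41.5] [17.6 21.3] 88.9
top [280. 239.] 33 w [ 0.383 -0.072  0.022] cad [-0.064 -0.02   0.022] rect [382.3 -72.8] [14.9 19.9] 46.0
wrist [273. 168.] 200 w [0.68  0.132 0.017] cad [0.186 0.241 0.017] rect [679.2 131.4] [28.8 20.6] 33.7
```

All four tablets are in the caddy (caddy frame within ±0.064, ±0.033, z about 0.02-0.03). Next I carry the tray over the mat, levelling it.

Emit:
move_arm(
  series=[
    [-0.02,0.03,0,-0.006,-0.01,0.025],
    [-0.045,0.08,0,-0.012,-0.02,0.05],
    [-0.07,0.13,0,-0.017,-0.03,0.08],
    [-0.1,0.18,0,-0.023,-0.042,0.11],
    [-0.12,0.23,0,-0.023,-0.042,0.13],
  ],
)

```text
clock: 15.5
position: [0.5724, 0.3011, 0.2597]
ee_rot: [2.295, 2.143, -0.002]
force: [0.2, 1.2, -1.5]
width: 0.126
gripper_force: 50.0
```

Emit:
move_arm(
  series=[
    [-0.02,0.04,-0.02,0,0,0.03],
    [-0.04,0.08,-0.05,0,0,0.06],
    [-0.06,0.12,-0.08,0,0,0.09],
    [-0.08,0.16,-0.11,0,0,0.12],
    [-0.08,0.16,-0.14,0,0,0.12],
  ],
)

```text
clock: 16.0
position: [0.5104, 0.4255, 0.1528]
ee_rot: [-2.148, -2.291, 0.002]
force: [0.2, -0.2, -3.0]
width: 0.127
gripper_force: 50.0
```

Emit:
move_arm(
  series=[
    [0,0,-0.03,0,0,0],
    [0,0,-0.06,0,0,0],
    [0,0,-0.09,0,0,0],
    [0,0,-0.12,0,0,0],
    [0,0,-0.15,0,0,0],
  ],
)

```text
clock: 16.5
position: [0.514, 0.4191, 0.0412]
ee_rot: [2.158, 2.28, -0.002]
force: [0.1, -1.7, -1.8]
width: 0.125
gripper_force: 50.0
```

Emit:
move_arm(
  series=[
    [0,0,0,0,0,0],
    [0,0,0,0,0,0],
  ],
)

```text
clock: 16.7
position: [0.5142, 0.4189, 0.0426]
ee_rot: [2.158, 2.28, -0.003]
force: [-0.1, -0.0, -0.6]
width: 0.125
gripper_force: 50.0
```

```bash
python3 - <<'E'
from h import *
st(); im,d,c,T=snap('wrist'); P=cloud(d,c,T); H,S,V=cv2.split(cv2.cvtColor(im,cv2.COLOR_RGB2HSV))
m=(V<70)&(P[...,2]<.015)&(P[...,2]>-.003); p=P[m]; print(m.sum(),np.round(np.percentile(p,[1,99],axis=0),3).tolist())
E
```

```text
t 16.7 p [0.5142 0.4189 0.0426] yaw 3.14 zt [ 0.    -0.003 -1.   ] w 0.125 F [-0.1 -0.  -0.6]
8312 [[0.336, 0.409, 0.002], [0.553, 0.48, 0.005]]
```

The mat spans x 0.333-0.553 and reaches y 0.48, so its centre is (0.444,0.415), as planned. I lower and release.

Emit:
move_arm(
  series=[
    [0,0,-0.02,0,0,0],
    [0,0,-0.04,0,0,0],
    [0,0,-0.06,0,0,0],
    [0,0,-0.075,0,0,0],
    [0,0,-0.081,0,0,0],
  ],
)

```text
clock: 17.25
position: [0.5131, 0.4185, -0.0202]
ee_rot: [2.159, 2.281, -0.005]
force: [-0.1, 0.2, -2.1]
width: 0.126
gripper_force: 50.0
```

Emit:
move_arm(
  series=[
    [0,0,-0.002,0,0,0],
    [0,0,-0.004,0,0,0],
    [0,0,-0.004,0,0,0],
  ],
)

```text
clock: 17.55
position: [0.5144, 0.4192, -0.0206]
ee_rot: [2.159, 2.28, -0.0]
force: [-0.2, -0.7, -1.2]
width: 0.129
gripper_force: 50.0
```

Emit:
move_arm(
  series=[
    [0,0,0,0,0,0],
    [0,0,0,0,0,0],
    [0,0,0,0,0,0],
    [0,0,0,0,0,0],
    [0,0,0,0,0,0],
  ],
  claw=-0.435,
)

```text
clock: 18.05
position: [0.5141, 0.4192, -0.0211]
ee_rot: [2.159, 2.281, -0.002]
force: [1.0, -0.1, -0.5]
width: 0.284
gripper_force: 0.0
```

Emit:
move_arm(
  series=[
    [0,0,0.02,0,0,0],
    [0,0,0.06,0,0,0],
    [0,0,0.12,0,0,0],
    [0,0,0.18,0,0,0],
    [0,0,0.24,0,0,0],
  ],
)

```text
clock: 18.55
position: [0.514, 0.4186, 0.1617]
ee_rot: [2.159, 2.279, -0.001]
force: [1.2, 0.9, -0.8]
width: 0.282
gripper_force: 0.0
```

```bash
python3 - <<'E'
from h import *
st(); im,d,c,T=snap('wrist'); P=cloud(d,c,T)
m=(P[...,2]>.036)&(P[...,2]<.056)&(P[...,1]>.33)
n,l,s,ce=cv2.connectedComponentsWithStats(m.astype(np.uint8))
for i in range(1,n):
    if s[i,4]>60:
        p=P[l==i]; r=cv2.minAreaRect(p[:,:2].astype(np.float32)*1000); print(p.mean(0).round(3),r)
ochre('top')
E
```

```text
t 18.55 p [0.514  0.4186 0.1617] yaw 3.1 zt [ 0.001 -0.002 -1.   ] w 0.282 F [ 1.2  0.9 -0.8]
[0.516 0.42  0.048] ((515.9529418945312, 419.06817626953125), (10.762191772460938, 59.361934661865234), 3.098001003265381)
[0.708 0.384 0.046] ((713.47900390625, 383.8724365234375), (43.00695037841797, 7.352552890777588), 13.373696327209473)
[0.75  0.366 0.046] ((749.8328247070312, 366.90472412109375), (1.9732520580291748, 19.743013381958008), 30.620752334594727)
top [223. 160.] 45 w [0.675 0.132 0.018] cad [0.18  0.24  0.018] rect [674.9 132.7] [28.1 18.8] 40.9
top [268. 160.] 44 w [ 0.671 -0.033  0.017] cad [0.211 0.078 0.017] rect [671.6 -33. ] [23.3 19.5] 20.3
top [322. 166.] 48 w [ 0.648 -0.228  0.017] cad [ 0.228 -0.117  0.017] rect [ 647.3 -227. ] [25.7 21.9] 43.1
top [272. 221.] 28 w [ 0.445 -0.042  0.034] cad [-0.009  0.022  0.034] rect [444.6 -42.2] [18.5 15.2] 78.6
top [287. 224.] 43 w [ 0.436 -0.097  0.031] cad [-0.006 -0.033  0.031] rect [435.5 -96.3] [28.1 14.6] 89.5
top [272. 237.] 40 w [ 0.391 -0.043  0.022] cad [-0.062  0.011  0.022] rect [391.1 -41.4] [15.8 25.3] 78.0
top [280. 239.] 34 w [ 0.383 -0.072  0.023] cad [-0.063 -0.02   0.023] rect [382.8 -71.3] [16.5 22.4] 70.8
```

The tray is placed: grip at (0.516,0.419), so its middle is at (0.444,0.415). Next is the loose tablet at (0.675,0.132).

Emit:
move_arm(
  series=[
    [0.05,-0.06,0,0,0,0],
    [0.08,-0.11,0,0,0,0],
    [0.1,-0.16,0,0,0,0],
    [0.11,-0.21,0,0,0,0],
    [0.11,-0.21,0,0,0,0],
  ],
  claw=0,
)

```text
clock: 19.15
position: [0.5984, 0.2533, 0.1605]
ee_rot: [2.168, 2.267, -0.002]
force: [-0.9, -0.1, 1.4]
width: 0.496
gripper_force: 0.0
```

Emit:
move_arm(
  series=[
    [0.04,-0.05,0,0,0,0],
    [0.07,-0.1,0,0,0,0],
    [0.09,-0.15,0,0,0,0],
    [0.105,-0.208,0,0,0,0],
    [0.105,-0.208,0,0,0,0],
  ],
)

```text
clock: 19.65
position: [0.6762, 0.0963, 0.1604]
ee_rot: [2.168, 2.266, -0.004]
force: [-1.0, -0.4, 0.7]
width: 0.502
gripper_force: 0.0
```

```bash
python3 - <<'E'
from h import *
st(); ochre('wrist'); ochre('top')
E
```

```text
t 19.65 p [0.6762 0.0963 0.1604] yaw 2.54 zt [ 0.002 -0.006 -1.   ] w 0.502 F [-1.  -0.4  0.7]
wrist [258. 147.] 380 w [0.679 0.131 0.017] cad [0.185 0.24  0.017] rect [679.2 130.8] [28.4 20.8] 35.3
wrist [250. 268.] 263 w [ 0.675 -0.035  0.017] cad [0.214 0.076 0.017] rect [675.5 -34.4] [29.  20.7] 22.2
wrist [ 53. 278.] 172 w [ 0.4   -0.063  0.018] cad [-0.049 -0.007  0.018] rect [504.1  30.5] [301.2  23.9] 40.8
top [268. 160.] 44 w [ 0.671 -0.033  0.018] cad [0.211 0.078 0.018] rect [671.2 -33.9] [26.1 20.4] 27.5
top [322. 166.] 47 w [ 0.648 -0.227  0.017] cad [ 0.228 -0.117  0.017] rect [ 648.1 -227.7] [25.7 21.4] 45.7
top [272. 221.] 27 w [ 0.445 -0.043  0.032] cad [-0.009  0.022  0.032] rect [445.7 -42.5] [17.1 16.5] 76.9
top [287. 224.] 42 w [ 0.436 -0.097  0.031] cad [-0.006 -0.033  0.031] rect [ 437.  -101.3] [17.5 13. ] 68.7
top [272. 237.] 39 w [ 0.391 -0.043  0.023] cad [-0.062  0.011  0.023] rect [392.7 -43.2] [14.  24.7] 89.6
top [280. 239.] 33 w [ 0.383 -0.072  0.022] cad [-0.063 -0.02   0.022] rect [383.2 -71.6] [17.2 20.1] 62.6
```

Tablet A is at (0.679,0.131), long side at 35.3°, 28×21 mm and z 0.017, so it fits. I grip it across its long side.

Emit:
move_arm(
  series=[
    [0.004,0.02,-0.02,0,0,0.13],
    [0.004,0.046,-0.05,0,0,0.26],
    [0.004,0.046,-0.08,0,0,0.4],
    [0.004,0.046,-0.11,0,0,0.547],
    [0.004,0.046,-0.134,0,0,0.547],
  ],
  claw=0.3,
)

```text
clock: 20.25
position: [0.6773, 0.1429, 0.0572]
ee_rot: [1.415, 2.804, -0.0]
force: [0.8, 0.8, 0.3]
width: 0.65
gripper_force: 0.0
```

Emit:
move_arm(
  series=[
    [0,0,-0.04,0,0,0],
    [0,0,-0.07,0,0,0],
    [0,0,-0.1,0,0,0],
    [0,0,-0.124,0,0,0],
    [0,0,-0.124,0,0,0],
  ],
)

```text
clock: 20.75
position: [0.6761, 0.1418, -0.0373]
ee_rot: [-1.424, -2.798, 0.004]
force: [0.1, 0.0, -1.5]
width: 0.648
gripper_force: 0.0
```

Emit:
move_arm(
  series=[
    [0,0,0,0,0,0],
    [0,0,0,0,0,0],
    [0,0,0,0,0,0],
    [0,0,0,0,0,0],
    [0,0,0,0,0,0],
  ],
  claw=-1,
  squeeze=15,
)

```text
clock: 21.25
position: [0.6787, 0.1401, -0.0339]
ee_rot: [1.426, 2.797, 0.0]
force: [-0.3, 1.4, 3.7]
width: 0.323
gripper_force: 15.0
```

Emit:
move_arm(
  series=[
    [0,0,0.02,0,0,0],
    [0,0,0.06,0,0,0],
    [0,0,0.12,0,0,0],
    [0,0,0.18,0,0,0],
    [0,0,0.24,0,0,0],
  ],
)

```text
clock: 21.75
position: [0.678, 0.1397, 0.1482]
ee_rot: [1.427, 2.796, -0.001]
force: [0.7, -0.4, 0.1]
width: 0.327
gripper_force: 15.0
```

Gripped (30 mm). I carry it to the caddy's rear half and release it.

Emit:
move_arm(
  series=[
    [-0.03,-0.03,0,0,0,0],
    [-0.07,-0.07,0,0,0,0],
    [-0.11,-0.11,0,0,0,0],
    [-0.15,-0.15,0,0,0,0],
    [-0.18,-0.18,0,0,0,0],
  ],
)

```text
clock: 22.25
position: [0.5412, 0.0029, 0.1463]
ee_rot: [1.43, 2.796, 0.0]
force: [-0.0, -0.9, 0.4]
width: 0.323
gripper_force: 15.0
```

Emit:
move_arm(
  series=[
    [-0.03,-0.03,0,0,0,0],
    [-0.065,-0.066,-0.02,0,0,0],
    [-0.065,-0.066,-0.07,0,0,0],
    [-0.065,-0.066,-0.12,0,0,0],
    [-0.065,-0.066,-0.144,0,0,0],
  ],
)

```text
clock: 22.75
position: [0.4932, -0.0444, 0.036]
ee_rot: [-1.428, -2.798, 0.001]
force: [0.5, 0.9, 0.7]
width: 0.324
gripper_force: 15.0
```

Emit:
move_arm(
  series=[
    [0,0,0,0,0,0],
    [0,0,0,0,0,0],
    [0,0,0,0,0,0],
  ],
)

```text
clock: 23.05
position: [0.4957, -0.0446, 0.0388]
ee_rot: [1.426, 2.795, 0.001]
force: [0.4, 0.2, -0.3]
width: 0.326
gripper_force: 15.0
```

Emit:
move_arm(
  series=[
    [0,0,0,0,0,0],
    [0,0,0,0,0,0],
    [0,0,0,0,0,0],
    [0,0,0,0,0,0],
  ],
  claw=0,
)

```text
clock: 23.45
position: [0.4928, -0.0458, 0.0376]
ee_rot: [1.429, 2.798, -0.004]
force: [-7.9, -5.9, 6.5]
width: 0.497
gripper_force: 4.9
```

Emit:
move_arm(
  series=[
    [0,0,0.04,0,0,0],
    [0,0,0.1,0,0,0],
    [0,0,0.144,0,0,0],
    [0.06,0,0.144,0,0,0],
    [0.12,-0.02,0.144,0,0,-0.1],
  ],
)

```text
clock: 23.95
position: [0.5867, -0.0556, 0.1476]
ee_rot: [1.564, 2.722, 0.008]
force: [0.8, 0.0, 0.8]
width: 0.501
gripper_force: 0.0
```

Emit:
move_arm(
  series=[
    [0.06,-0.01,0,0,0,-0.1],
    [0.115,-0.02,0,0,0,-0.15],
    [0.115,-0.02,0,0,0,-0.15],
    [0.115,-0.02,0,0,0,-0.15],
    [0.115,-0.02,0,0,0,-0.15],
  ],
)

```text
clock: 24.45
position: [0.6699, -0.0744, 0.1455]
ee_rot: [1.78, 2.587, -0.001]
force: [-0.7, 0.1, 0.1]
width: 0.5
gripper_force: 0.0
```

```bash
python3 - <<'E'
from h import *
st(); ochre('wrist'); ochre('top'); st()
E
```

```text
t 24.45 p [ 0.6699 -0.0744  0.1455] yaw 20.95 zt [ 0.    -0.001 -1.   ] w 0.5 F [-0.7  0.1  0.1]
wrist [34. 66.] 724 w [ 0.398 -0.045  0.019] cad [-0.054  0.011  0.019] rect [394.8 -44.5] [21.6 30.2] 85.1
wrist [79. 84.] 594 w [ 0.453 -0.045  0.027] cad [-0.     0.022  0.027] rect [449.8 -44.6] [21.3 17.6] 75.2
wrist [20. 88.] 720 w [ 0.388 -0.074  0.019] cad [-0.059 -0.02   0.019] rect [384.4 -74. ] [21.5 31. ] 78.2
wrist [121. 105.] 331 w [ 0.499 -0.05   0.021] cad [0.046 0.026 0.021] rect [502.  -50.1] [29.5 20. ] 37.2
wrist [ 60. 129.] 621 w [ 0.444 -0.099  0.027] cad [ 0.002 -0.033  0.027] rect [ 440.9 -101.6] [20.7 17.2] 86.6
wrist [271. 149.] 419 w [ 0.675 -0.036  0.017] cad [0.215 0.076 0.017] rect [674.8 -36. ] [28.5 20.8] 25.8
wrist [212. 278.] 48 w [ 0.662 -0.194  0.062] cad [ 0.235 -0.081  0.062] rect [653.2 -90.9] [0.4 2.2] 14.5
top [322. 166.] 47 w [ 0.648 -0.227  0.017] cad [ 0.228 -0.117  0.017] rect [ 648.3 -227.5] [26.6 21.3] 40.8
top [273. 207.] 44 w [ 0.498 -0.047  0.021] cad [0.044 0.029 0.021] rect [498.5 -48. ] [26.4 17. ] 33.4
top [272. 221.] 27 w [ 0.445 -0.043  0.033] cad [-0.009  0.022  0.033] rect [446.3 -43.6] [14.  14.2] 89.4
top [287. 224.] 40 w [ 0.436 -0.098  0.031] cad [-0.006 -0.034  0.031] rect [ 435.4 -101.3] [17.4 14.3] 88.3
top [272. 237.] 40 w [ 0.391 -0.042  0.021] cad [-0.062  0.011  0.021] rect [390.7 -43.1] [17.3 24.7] 80.0
top [280. 239.] 33 w [ 0.383 -0.072  0.022] cad [-0.063 -0.02   0.022] rect [382.2 -72.9] [17.5 17.8] 89.0
t 24.55 p [ 0.6699 -0.074   0.1458] yaw 20.97 zt [ 0.001 -0.001 -1.   ] w 0.502 F [-0.3 -0.1 -0.6]
```

Tablet A is in. The fingers brushed the caddy's side wall on opening, so I'll release nearer the middle. Tablet B is at (0.675,-0.036), angle 25.8°.

Emit:
move_arm(
  series=[
    [0.0065,0.03,0,0,0,0.08],
    [0.0065,0.051,-0.05,0,0,0.08],
    [0.0065,0.051,-0.11,0,0,0.08],
    [0.0065,0.051,-0.15,0,0,0.08],
    [0.0065,0.051,-0.15,0,0,0.08],
  ],
  claw=0.3,
)

```text
clock: 25.05
position: [0.672, -0.0345, 0.0292]
ee_rot: [-1.667, -2.657, 0.005]
force: [-0.4, -0.6, -0.4]
width: 0.647
gripper_force: 0.0
```

Emit:
move_arm(
  series=[
    [0,0,-0.03,0,0,0],
    [0,0,-0.06,0,0,0],
    [0,0,-0.086,0,0,0],
    [0,0,-0.086,0,0,0],
    [0,0,-0.086,0,0,0],
  ],
)

```text
clock: 25.55
position: [0.6765, -0.0364, -0.0296]
ee_rot: [1.669, 2.658, 0.0]
force: [0.2, -0.6, -0.2]
width: 0.651
gripper_force: 0.0
```

Emit:
move_arm(
  series=[
    [0,0,0,0,0,0],
    [0,0,0,0,0,0],
    [0,0,0,0,0,0],
    [0,0,0,0,0,0],
    [0,0,0,0,0,0],
  ],
  claw=-1,
  squeeze=15,
)

```text
clock: 26.05
position: [0.6758, -0.0361, -0.0313]
ee_rot: [1.669, 2.659, -0.001]
force: [-0.9, -0.1, 2.3]
width: 0.321
gripper_force: 15.0
```

Emit:
move_arm(
  series=[
    [0,0,0.02,0,0,0],
    [0,0,0.06,0,0,0],
    [0,0,0.12,0,0,0],
    [0,0,0.18,0,0,0],
    [0,0,0.24,0,0,0],
  ],
)

```text
clock: 26.55
position: [0.6752, -0.0366, 0.1511]
ee_rot: [1.67, 2.658, -0.002]
force: [1.5, 1.0, -0.2]
width: 0.319
gripper_force: 15.0
```

Emit:
move_arm(
  series=[
    [-0.04,-0.01,0,0,0,0],
    [-0.09,-0.02,0,0,0,0],
    [-0.14,-0.03,0,0,0,0],
    [-0.19,-0.04,0,0,0,0],
    [-0.23,-0.055,0,0,0,0],
  ],
)

```text
clock: 27.05
position: [0.5008, -0.0775, 0.1488]
ee_rot: [1.67, 2.66, 0.0]
force: [0.5, -0.1, 0.5]
width: 0.325
gripper_force: 15.0
```

Emit:
move_arm(
  series=[
    [-0.027,0,0,0,0,0],
    [-0.027,0,-0.03,0,0,0],
    [-0.027,0,-0.08,0,0,0],
    [-0.027,0,-0.13,0,0,0],
    [-0.027,0,-0.145,0,0,0],
  ],
)

```text
clock: 27.55
position: [0.481, -0.0771, 0.0377]
ee_rot: [-1.67, -2.659, 0.004]
force: [-0.7, -0.4, -0.2]
width: 0.325
gripper_force: 15.0
```

Emit:
move_arm(
  series=[
    [0,0,0,0,0,0],
    [0,0,0,0,0,0],
    [0,0,0,0,0,0],
  ],
)

```text
clock: 27.85
position: [0.4842, -0.0777, 0.0411]
ee_rot: [1.668, 2.658, 0.001]
force: [0.6, -0.7, -0.4]
width: 0.321
gripper_force: 15.0
```

Emit:
move_arm(
  series=[
    [0,0,0,0,0,0],
    [0,0,0,0,0,0],
    [0,0,0,0,0,0],
  ],
  claw=-0.2,
)

```text
clock: 28.15
position: [0.483, -0.0773, 0.04]
ee_rot: [1.669, 2.659, -0.001]
force: [-1.6, -0.5, 2.1]
width: 0.397
gripper_force: 1.1
```

Emit:
move_arm(
  series=[
    [0,0,0.04,0,0,0],
    [0,0,0.1,0,0,0],
    [0,0,0.145,0,0,0],
    [0.04,-0.04,0.145,0,0,0],
    [0.08,-0.08,0.145,0,0,0.1],
  ],
)

```text
clock: 28.65
position: [0.5452, -0.1348, 0.1496]
ee_rot: [1.517, 2.747, 0.003]
force: [0.5, 0.0, -0.2]
width: 0.395
gripper_force: 0.0
```

Emit:
move_arm(
  series=[
    [0.05,-0.05,0,0,0,0.1],
    [0.1,-0.1,0,0,0,0.2],
    [0.14,-0.145,0,0,0,0.2],
    [0.14,-0.155,0,0,0,0.2],
    [0.14,-0.155,0,0,0,0.2],
  ],
)

```text
clock: 29.15
position: [0.6472, -0.2564, 0.1477]
ee_rot: [1.238, 2.886, -0.004]
force: [-0.5, 0.1, 0.5]
width: 0.401
gripper_force: 0.0
```

Emit:
move_arm(
  series=[
    [0,0,0,0,0,0],
    [0,0,0,0,0,0],
  ],
)

```text
clock: 29.35
position: [0.6477, -0.2517, 0.1485]
ee_rot: [1.231, 2.889, 0.001]
force: [-1.0, 0.6, 0.8]
width: 0.397
gripper_force: 0.0
```

```bash
python3 - <<'E'
from h import *
st(); ochre('wrist'); ochre('top'); st()
E
```

```text
t 29.35 p [ 0.6477 -0.2517  0.1485] yaw 43.84 zt [ 0.001  0.    -1.   ] w 0.397 F [-1.   0.6  0.8]
wrist [270. 166.] 388 w [ 0.651 -0.23   0.017] cad [ 0.231 -0.119  0.017] rect [ 651.5 -230.1] [27.2 19.9] 43.7
top [288. 224.] 37 w [ 0.433 -0.098  0.05 ] cad [-0.009 -0.035  0.05 ] rect [409.9 -80.4] [20.3 83.2] 53.9
t 29.45 p [ 0.6479 -0.2518  0.1487] yaw 43.86 zt [ 0.002 -0.    -1.   ] w 0.395 F [-0.5 -0.6 -0.3]
```

Tablet C (ochre) is at (0.651,-0.230), 43.7°; the tool is already aligned and the decoys are clear of the fingers.

Emit:
move_arm(
  series=[
    [0.005,0.029,0,0,0,0],
    [0.005,0.029,-0.05,0,0,0],
    [0.005,0.029,-0.11,0,0,0],
    [0.005,0.029,-0.15,0,0,0],
    [0.005,0.029,-0.15,0,0,0],
  ],
  claw=0.3,
)

```text
clock: 29.95
position: [0.6489, -0.2288, 0.0318]
ee_rot: [-1.229, -2.885, 0.001]
force: [0.3, 1.4, -0.1]
width: 0.649
gripper_force: 0.0
```

Emit:
move_arm(
  series=[
    [0,0,-0.03,0,0,0],
    [0,0,-0.06,0,0,0],
    [0,0,-0.09,0,0,0],
    [0,0,-0.09,0,0,0],
    [0,0,-0.09,0,0,0],
  ],
)

```text
clock: 30.45
position: [0.6525, -0.232, -0.0298]
ee_rot: [1.232, 2.887, -0.001]
force: [1.0, -0.4, -0.5]
width: 0.647
gripper_force: 0.0
```

Emit:
move_arm(
  series=[
    [0,0,0,0,0,0],
    [0,0,0,0,0,0],
    [0,0,0,0,0,0],
    [0,0,0,0,0,0],
    [0,0,0,0,0,0],
  ],
  claw=-1,
  squeeze=15,
)

```text
clock: 30.95
position: [0.6519, -0.2319, -0.0313]
ee_rot: [1.233, 2.887, -0.001]
force: [-1.5, 0.9, 3.7]
width: 0.323
gripper_force: 15.0
```

Emit:
move_arm(
  series=[
    [0,0,0.02,0,0,0],
    [0,0,0.06,0,0,0],
    [0,0,0.12,0,0,0],
    [0,0,0.18,0,0,0],
    [0,0,0.24,0,0,0],
  ],
)

```text
clock: 31.45
position: [0.6512, -0.2322, 0.1511]
ee_rot: [1.234, 2.887, -0.002]
force: [0.1, 0.3, -0.0]
width: 0.326
gripper_force: 15.0
```

```bash
python3 - <<'E'
from h import *
st(); ochre('top'); im,d,c,T=snap('top'); P=cloud(d,c,T); H,S,V=cv2.split(cv2.cvtColor(im,cv2.COLOR_RGB2HSV))
m=(H>105)&(H<125)&(S>150)&(V>40)&(P[...,1]>.08)&(P[...,1]<.35); p=P[m]; print(cv2.minAreaRect(p[:,:2].astype(np.float32)*1000))
E
```

```text
t 31.45 p [ 0.6512 -0.2322  0.1511] yaw 43.72 zt [ 0.001 -0.002 -1.   ] w 0.326 F [ 0.1  0.3 -0. ]
top [287. 224.] 41 w [ 0.436 -0.097  0.032] cad [-0.006 -0.034  0.032] rect [435.7 -96.2] [28.  14.5] 88.0
top [280. 239.] 35 w [ 0.381 -0.071  0.059] cad [-0.066 -0.019  0.059] rect [356.9 -62.8] [15.5 67.5] 70.7
((443.9522399902344, 176.34927368164062), (167.48135375976562, 123.44964599609375), 20.298307418823242)
```

Emit:
move_arm(
  series=[
    [-0.04,0.03,0,0,0,-0.1],
    [-0.09,0.065,0,0,0,-0.2],
    [-0.14,0.1,0,0,0,-0.3],
    [-0.19,0.14,0,0,0,-0.4],
    [-0.238,0.177,0,0,0,-0.5],
  ],
)

```text
clock: 32.05
position: [0.4711, -0.0982, 0.1482]
ee_rot: [1.945, 2.467, -0.001]
force: [-0.6, 1.4, 0.2]
width: 0.323
gripper_force: 15.0
```

Emit:
move_arm(
  series=[
    [0,0,0,0,0,0],
    [0,0,-0.03,0,0,0],
    [0,0,-0.08,0,0,0],
    [0,0,-0.13,0,0,0],
    [0,0,-0.145,0,0,0],
  ],
)

```text
clock: 32.55
position: [0.4715, -0.099, 0.0374]
ee_rot: [-1.938, -2.47, 0.005]
force: [-0.3, -0.1, 0.7]
width: 0.323
gripper_force: 15.0
```

Emit:
move_arm(
  series=[
    [0,0,0,0,0,0],
    [0,0,0,0,0,0],
    [0,0,0,0,0,0],
  ],
)

```text
clock: 32.85
position: [0.4744, -0.0996, 0.041]
ee_rot: [1.937, 2.469, 0.001]
force: [-0.0, 0.6, -0.7]
width: 0.325
gripper_force: 15.0
```

Emit:
move_arm(
  series=[
    [0,0,0,0,0,0],
    [0,0,0,0,0,0],
    [0,0,0,0,0,0],
  ],
  claw=-0.2,
)

```text
clock: 33.15
position: [0.4735, -0.099, 0.04]
ee_rot: [1.938, 2.47, -0.001]
force: [0.8, 0.4, -0.2]
width: 0.397
gripper_force: 0.0
```

Emit:
move_arm(
  series=[
    [0,0,0.04,0,0,0],
    [0,0,0.1,0,0,0],
    [0,0,0.16,0,0,0],
    [0,0,0.22,0,0,0],
    [0,0.05,0.26,0,0,0.05],
  ],
)

```text
clock: 33.65
position: [0.4737, -0.0663, 0.2378]
ee_rot: [1.881, 2.51, 0.0]
force: [0.8, 0.6, 0.1]
width: 0.399
gripper_force: 0.0
```

Emit:
move_arm(
  series=[
    [0.01,0.06,0,0,0,0.05],
    [0.02,0.12,0,0,0,0.05],
    [0.03,0.18,0,0,0,0.05],
    [0.04,0.24,0,0,0,0.05],
    [0.04,0.26,0,0,0,0.05],
  ],
)

```text
clock: 34.15
position: [0.5032, 0.139, 0.2341]
ee_rot: [1.798, 2.575, -0.001]
force: [0.2, -0.8, -0.1]
width: 0.398
gripper_force: 0.0
```

Emit:
move_arm(
  series=[
    [0,0,0,0,0,0],
    [0,0,0,0,0,0],
    [0,0,0,0,0,0],
  ],
)

```text
clock: 34.45
position: [0.5031, 0.1315, 0.2348]
ee_rot: [1.81, 2.566, -0.001]
force: [0.6, -0.7, 0.3]
width: 0.401
gripper_force: 0.0
```

```bash
python3 - <<'E'
from h import *
st(); ochre('top'); im,d,c,T=snap('wrist'); P=cloud(d,c,T); st()
cv2.imwrite('pics/w5.png',im[:,:,::-1])
m=(P[...,2]>.028)&(P[...,2]<.042)&(P[...,0]<.6)
n,l,s,ce=cv2.connectedComponentsWithStats(m.astype(np.uint8))
for i in range(1,n):
    if s[i,4]>60:
        p=P[l==i]; r=cv2.minAreaRect(p[:,:2].astype(np.float32)*1000); print(ce[i],p.mean(0).round(3),r)
E
```

```text
t 34.45 p [0.5031 0.1315 0.2348] yaw 19.61 zt [ 0.001 -0.001 -1.   ] w 0.401 F [ 0.6 -0.7  0.3]
top [273. 207.] 45 w [ 0.498 -0.047  0.022] cad [0.044 0.029 0.022] rect [498.7 -47.1] [23.3 20.4] 44.7
top [289. 212.] 38 w [ 0.479 -0.105  0.025] cad [ 0.038 -0.032  0.025] rect [ 480.8 -104.3] [14.4 26.1] 88.8
top [280. 216.] 26 w [ 0.465 -0.072  0.032] cad [ 0.017 -0.003  0.032] rect [463.  -70.7] [10.8 13.7] 18.8
top [272. 221.] 27 w [ 0.445 -0.043  0.034] cad [-0.009  0.022  0.034] rect [446.2 -43.6] [14.1 15. ] 89.1
top [287. 224.] 42 w [ 0.436 -0.097  0.031] cad [-0.006 -0.033  0.031] rect [435.4 -97.8] [17.5 14.3] 88.7
top [272. 237.] 40 w [ 0.391 -0.042  0.022] cad [-0.061  0.011  0.022] rect [393.  -41.5] [17.5 24.4] 89.3
top [280. 239.] 33 w [ 0.383 -0.072  0.022] cad [-0.063 -0.02   0.022] rect [383.1 -72.3] [17.9 20.4] 76.2
t 34.55 p [0.5032 0.1318 0.2348] yaw 19.62 zt [ 0.001 -0.001 -1.   ] w 0.397 F [0.1 0.3 0.1]
[244.49882904 122.93911007] [0.467 0.187 0.034] ((467.1578063964844, 186.43557739257812), (13.14708423614502, 57.980712890625), 19.138500213623047)
```

View pics/w5.png

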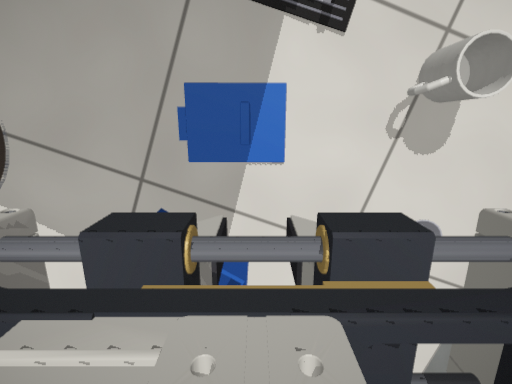

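All seven tablets are in the caddy. The cover's grip bar is at (244,123) px, which is (0.467,0.186), yaw 19.1°, top at z 0.034, and the lip faces the robot (181,123). I go to grip it.

Emit:
move_arm(
  series=[
    [-0.024,0.036,0,0,0,-0.008],
    [-0.048,0.073,-0.06,0,0,-0.008],
    [-0.048,0.073,-0.12,0,0,-0.008],
    [-0.048,0.073,-0.18,0,0,-0.008],
    [-0.048,0.073,-0.233,0,0,-0.008],
  ],
)

```text
clock: 35.05
position: [0.4666, 0.1876, 0.058]
ee_rot: [1.818, 2.561, -0.002]
force: [0.3, 0.2, 0.1]
width: 0.403
gripper_force: 0.0
```

Emit:
move_arm(
  series=[
    [0,0,0,0,0,0],
    [0,0,0,0,0,0],
    [0,0,0,0,0,0],
  ],
)

```text
clock: 35.35
position: [0.4688, 0.188, 0.0619]
ee_rot: [1.818, 2.559, 0.003]
force: [0.5, 1.0, 0.1]
width: 0.399
gripper_force: 0.0
```

```bash
python3 - <<'E'
from h import *
st(); im,d,c,T=snap('wrist'); P=cloud(d,c,T)
H,S,V=cv2.split(cv2.cvtColor(im,cv2.COLOR_RGB2HSV))
for lo,hi in((.028,.042),(-.002,.012)):
    m=(P[...,2]>lo)&(P[...,2]<hi)&(H>100)&(H<130)&(S>120)&(P[...,1]>.1)&(P[...,1]<.3)
    p=P[m]; print(m.sum(),cv2.minAreaRect(p[:,:2].astype(np.float32)*1000))
E
```

```text
t 35.35 p [0.4688 0.188  0.0619] yaw 19.23 zt [ 0.003 -0.    -1.   ] w 0.399 F [0.5 1.  0.1]
1087 ((466.8907470703125, 187.03062438964844), (13.681426048278809, 59.34491729736328), 19.37091827392578)
13955 ((444.5250244140625, 185.70657348632812), (163.37327575683594, 102.72949981689453), 19.177452087402344)
```

Emit:
move_arm(
  series=[
    [-0.002,-0.001,-0.03,0,0,0],
    [-0.002,-0.001,-0.06,0,0,0],
    [-0.002,-0.001,-0.09,0,0,0],
    [-0.002,-0.001,-0.11,0,0,0],
    [-0.002,-0.001,-0.118,0,0,0],
  ],
)

```text
clock: 35.9
position: [0.4663, 0.1879, -0.0283]
ee_rot: [1.816, 2.561, 0.001]
force: [-0.8, -0.1, 0.6]
width: 0.4
gripper_force: 0.0
```

Emit:
move_arm(
  series=[
    [0,0,0,0,0,0],
    [0,0,0,0,0,0],
    [0,0,0,0,0,0],
    [0,0,0,0,0,0],
    [0,0,0,0,0,0],
  ],
  claw=-1,
  squeeze=45,
)

```text
clock: 36.4
position: [0.4662, 0.1877, -0.0278]
ee_rot: [1.817, 2.561, 0.001]
force: [-1.0, 0.2, 7.3]
width: 0.149
gripper_force: 45.0
```

```bash
python3 - <<'E'
from h import *
st()
E
```

```text
t 36.4 p [ 0.4662  0.1877 -0.0278] yaw 19.29 zt [ 0.002 -0.001 -1.   ] w 0.149 F [-1.   0.2  7.3]
```

Gripped the cover's bar (13.7 mm). I lift it, carry it past the caddy, aligned to the caddy's yaw, and remeasure the caddy rim and the held cover with the wrist camera.

Emit:
move_arm(
  series=[
    [0,0,0.02,0,0,0],
    [0,0,0.06,0,0,0],
    [0,0,0.12,0,0,0],
    [0,0,0.18,0,0,0],
    [0,0,0.24,0,0,0],
  ],
)

```text
clock: 36.9
position: [0.4652, 0.1868, 0.1531]
ee_rot: [1.818, 2.56, -0.002]
force: [0.5, 1.8, 0.2]
width: 0.149
gripper_force: 45.0
```

Emit:
move_arm(
  series=[
    [0,-0.02,0.05,0,0,-0.05],
    [0,-0.06,0.1,0,0,-0.1],
    [0,-0.11,0.13,0,0,-0.15],
    [0,-0.16,0.13,0,0,-0.2],
    [0,-0.2,0.13,0,0,-0.25],
  ],
)

```text
clock: 37.4
position: [0.4656, 0.0353, 0.2497]
ee_rot: [2.14, 2.299, 0.002]
force: [-0.2, 0.4, -1.2]
width: 0.15
gripper_force: 45.0
```

Emit:
move_arm(
  series=[
    [0,-0.05,0,0,0,-0.05],
    [0,-0.1,0,0,0,-0.1],
    [0,-0.15,0,0,0,-0.15],
    [0,-0.2,0,0,0,-0.2],
    [0,-0.25,0,0,0,-0.26],
  ],
)

```text
clock: 37.9
position: [0.4651, -0.1514, 0.249]
ee_rot: [2.431, 1.989, -0.001]
force: [-0.3, 0.0, -0.7]
width: 0.15
gripper_force: 45.0
```

Emit:
move_arm(
  series=[
    [0,-0.03,0,0,0,0],
    [0,-0.07,0,0,0,0],
    [0,-0.09,0,0,0,0],
    [0,-0.09,0,0,0,0],
    [0,-0.09,0,0,0,0],
  ],
)

```text
clock: 38.4
position: [0.4653, -0.2174, 0.2487]
ee_rot: [2.43, 1.99, -0.002]
force: [0.7, -0.4, -1.5]
width: 0.146
gripper_force: 45.0
```

Emit:
move_arm(
  series=[
    [0,0,0,0,0,0],
    [0,0,0,0,0,0],
  ],
)

```text
clock: 38.6
position: [0.4659, -0.2164, 0.2487]
ee_rot: [2.427, 1.993, -0.002]
force: [0.3, -0.2, -1.4]
width: 0.149
gripper_force: 45.0
```

```bash
python3 - <<'E'
from h import *
st(); im,d,c,T=snap('wrist'); P=cloud(d,c,T); s=readout.observe()
cv2.imwrite('pics/w6.png',im[:,:,::-1]); np.savez('w6.npz',im=im,d=d,T=T,p=s['position'],r=s['ee_rot'])
H,S,V=cv2.split(cv2.cvtColor(im,cv2.COLOR_RGB2HSV)); B=(H>100)&(H<130)&(S>100)
for nm,lo,hi in(('rim80',.074,.085),('front96',.092,.1),('cover',.15,.36)):
    m=(P[...,2]>lo)&(P[...,2]<hi)&B; p=P[m]
    if m.sum()>10: print(nm,m.sum(),cv2.minAreaRect(p[:,:2].astype(np.float32)*1000),np.percentile(p[:,2],[2,50,98]).round(4))
m=B&(P[...,2]>.18); A=R.from_rotvec(s['ee_rot']).as_matrix(); q=(P[m]-s['position'])@A*1000
print('cover in tool', cv2.minAreaRect(q[:,:2].astype(np.float32)), np.percentile(q,[1,50,99],axis=0).round(1))
E
```

```text
t 38.6 p [ 0.4659 -0.2164  0.2487] yaw -11.22 zt [-0.    -0.001 -1.   ] w 0.149 F [ 0.3 -0.2 -1.4]
rim80 2076 ((450.4232177734375, -66.1881103515625), (121.94515991210938, 168.27035522460938), 78.1561279296875) [0.0745 0.0788 0.083 ]
front96 654 ((369.225341796875, -51.97443389892578), (116.31956481933594, 7.294949531555176), 77.87101745605469) [0.0925 0.0954 0.0973]
cover 21481 ((448.1739807128906, -204.70013427734375), (100.39002227783203, 164.00941467285156), 78.70101928710938) [0.2793 0.2807 0.3112]
cover in tool ((8.086845397949219, -19.669456481933594), (100.3883056640625, 164.0093231201172), 0.08232518285512924) [[ -19.4  -97.9 -109.4]
 [  32.3  -12.9  -32. ]
 [  57.7   60.2  -30.4]]
```

View pics/w6.png

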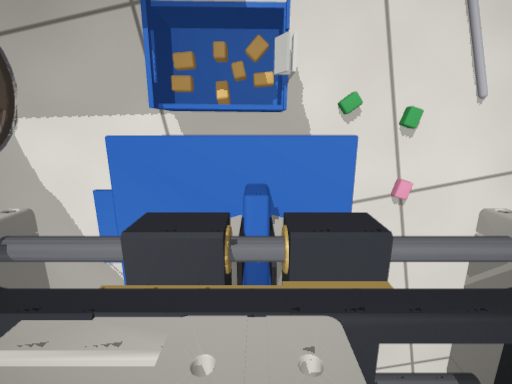

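The view shows all 7 tablets inside. Caddy rim: centre (0.450,-0.067), yaw -11.85°. Held cover: 164×118 mm with TCP at cover (14.2, 0.8, -27.5) mm, as expected. I tilt it 15° rear up and go over the caddy.

Emit:
move_arm(
  series=[
    [0.006,0.03,0,-0.01,-0.05,-0.002],
    [0.012,0.07,-0.01,-0.02,-0.1,-0.004],
    [0.018,0.12,-0.03,-0.031,-0.147,-0.006],
    [0.024,0.16,-0.05,-0.041,-0.196,-0.008],
    [0.024,0.191,-0.065,-0.051,-0.245,-0.011],
  ],
)

```text
clock: 39.15
position: [0.4824, -0.0761, 0.2007]
ee_rot: [2.279, 1.852, 0.229]
force: [-1.4, -1.7, -0.7]
width: 0.151
gripper_force: 45.0
```

Emit:
move_arm(
  series=[
    [0,0,0,0,0,0],
    [0,0,0,0,0,0],
    [0,0,0,0,0,0],
    [0,0,0,0,0,0],
  ],
)

```text
clock: 39.55
position: [0.4833, -0.0814, 0.2026]
ee_rot: [2.283, 1.844, 0.225]
force: [0.1, -0.3, -2.1]
width: 0.15
gripper_force: 45.0
```

```bash
cat >> h.py <<'E'
def lip():
    s=readout.observe(); A=R.from_rotvec(s['ee_rot']).as_matrix(); st()
    a=np.radians(-11.85); Q=np.array([[np.cos(a),-np.sin(a),0],[np.sin(a),np.cos(a),0],[0,0,1]]); O=np.array([.4501,-.0667,0])
    M=np.stack([A[:,1],A[:,0],-A[:,2]],1) # cover axes in world
    f=lambda p:((s['position']+M@((np.array(p)-[14.2,.8,-27.5])/1000)-O)@Q*1000).round(1)
    D=Q.T@M; print('tip',f([-88,0,2]),'rear',f([76,0,5]),'TCPcad',((s['position']-O)@Q*1000).round(1),'tilt',np.degrees(np.arctan2(D[2,0],D[0,0])).round(2),'yaw',np.degrees(np.arctan2(D[1,0],D[0,0])).round(2),'roll',np.degrees(D[2,1]).round(2))
E
python3 - <<'E'
from h import *
lip(); lip()
E
```

```text
t 39.55 p [ 0.4833 -0.0814  0.2026] yaw -12.1 zt [ 0.24  -0.058 -0.969] w 0.15 F [ 0.1 -0.3 -2.1]
tip [-70.8  -7.7 205.9] rear [ 87.4  -8.4 249.4] TCPcad [ 35.6  -7.6 202.6] tilt 14.32 yaw -0.25 roll -0.35
t 39.55 p [ 0.4833 -0.0814  0.2026] yaw -12.1 zt [ 0.24  -0.058 -0.969] w 0.15 F [ 0.1 -0.3 -2.1]
tip [-70.8  -7.7 205.9] rear [ 87.4  -8.4 249.4] TCPcad [ 35.6  -7.6 202.6] tilt 14.32 yaw -0.25 roll -0.35
```

Emit:
move_arm(
  series=[
    [0.0005,0.01,0,0.003,-0.0126,0.004],
    [0.0005,0.01,-0.04,0.003,-0.0126,0.004],
    [0.0005,0.01,-0.08,0.003,-0.0126,0.004],
    [0.0005,0.01,-0.12,0.003,-0.0126,0.004],
    [0.0005,0.01,-0.141,0.003,-0.0126,0.004],
  ],
)

```text
clock: 40.05
position: [0.4832, -0.0743, 0.0943]
ee_rot: [2.274, 1.844, 0.238]
force: [0.6, 0.3, -2.0]
width: 0.148
gripper_force: 45.0
```

Emit:
move_arm(
  series=[
    [0,0,0,0,0,0],
    [0,0,0,0,0,0],
    [0,0,0,0,0,0],
  ],
)

```text
clock: 40.35
position: [0.4844, -0.0732, 0.0977]
ee_rot: [2.273, 1.845, 0.245]
force: [-0.2, 0.1, -0.5]
width: 0.15
gripper_force: 45.0
```

```bash
python3 - <<'E'
from h import *
lip(); im,d,c,T=snap('wrist'); P=cloud(d,c,T); a=im[:,:,::-1]
t,_,_,_=snap('scene'); lip()
b=cv2.resize(t[120:240,190:310,::-1],(380,380),interpolation=cv2.INTER_CUBIC)
cv2.imwrite('pics/w7.png',np.hstack([cv2.resize(a,(420,380)),b]))
np.savez('w7.npz',im=im,d=d,T=T)
E
```

```text
t 40.35 p [ 0.4844 -0.0732  0.0977] yaw -11.88 zt [ 0.255 -0.053 -0.965] w 0.15 F [-0.2  0.1 -0.5]
tip [-71.5  -0.1  99.5] rear [ 8.610e+01 -1.000e-01  1.451e+02] TCPcad [34.9  0.7 97.7] tilt 15.1 yaw -0.03 roll 0.04
t 40.45 p [ 0.4843 -0.0722  0.0976] yaw -11.81 zt [ 0.256 -0.052 -0.965] w 0.149 F [-0.4  0.1 -0.7]
tip [-71.7   0.7  99.5] rear [ 85.8   0.8 145.1] TCPcad [34.6  1.7 97.6] tilt 15.11 yaw 0.04 roll 0.1
```

View pics/w7.png

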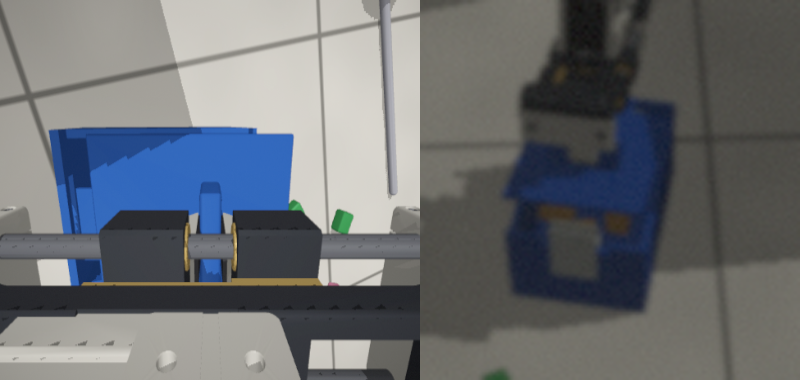

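The cover is aligned above the caddy, tilted, with the lip inside the front wall. I lower it and slide the lip into the slot.

Emit:
move_arm(
  series=[
    [0,0,-0.005,0,0,0],
    [0,0,-0.011,0,0,0],
    [0,0,-0.017,0,0,0],
    [0,0,-0.021,0,0,0],
    [0,0,-0.021,0,0,0],
  ],
)

```text
clock: 40.95
position: [0.4827, -0.0727, 0.08]
ee_rot: [2.274, 1.846, 0.242]
force: [-0.2, 0.6, -1.2]
width: 0.15
gripper_force: 45.0
```

Emit:
move_arm(
  series=[
    [-0.0035,0.0005,0,0,0,0],
    [-0.007,0.001,0,0,0,0],
    [-0.0105,0.0015,0,0,0,0],
    [-0.014,0.002,0,0,0,0],
    [-0.014,0.002,0,0,0,0],
  ],
)

```text
clock: 41.45
position: [0.4722, -0.0709, 0.0805]
ee_rot: [2.274, 1.847, 0.244]
force: [0.6, 0.2, -0.8]
width: 0.148
gripper_force: 45.0
```

```bash
python3 - <<'E'
from h import *
lip()
E
```

```text
t 41.45 p [ 0.4722 -0.0709  0.0805] yaw -11.85 zt [ 0.253 -0.052 -0.966] w 0.148 F [ 0.6  0.2 -0.8]
tip [-83.9  -0.4  82.6] rear [ 73.8  -0.4 127.9] TCPcad [22.5  0.5 80.5] tilt 14.97 yaw 0.0 roll 0.06
```

Emit:
move_arm(
  series=[
    [-0.002,0,0,0,0,0],
    [-0.0035,0.0005,0,0,0,0],
    [-0.0045,0.001,0,0,0,0],
    [-0.0045,0.001,0,0,0,0],
  ],
)

```text
clock: 41.85
position: [0.4691, -0.0702, 0.0805]
ee_rot: [2.274, 1.847, 0.244]
force: [1.3, -0.2, -1.1]
width: 0.15
gripper_force: 45.0
```

```bash
python3 - <<'E'
from h import *
lip()
t,_,_,_=snap('scene')
b=cv2.resize(t[120:240,190:310,::-1],(500,500),interpolation=cv2.INTER_CUBIC)
cv2.imwrite('pics/w8.png',b)
E
```

```text
t 41.85 p [ 0.4691 -0.0702  0.0805] yaw -11.84 zt [ 0.253 -0.052 -0.966] w 0.15 F [ 1.3 -0.2 -1.1]
tip [-87.   -0.4  82.6] rear [ 70.7  -0.4 127.9] TCPcad [19.4  0.5 80.5] tilt 14.98 yaw 0.01 roll 0.04
```

No contact force with the tip at x=-87, z=82.6, so the lip is through the slot and the rear is still up at 128 mm. I swing the rear down about the lip.

Emit:
move_arm(
  series=[
    [0,0,-0.003,0.004,0.02,0],
    [-0.0006,0,-0.006,0.008,0.04,0],
    [-0.001,0,-0.0095,0.013,0.061,0],
    [-0.0012,0.0002,-0.0127,0.017,0.082,0],
    [-0.0012,0.0002,-0.0127,0.017,0.082,0],
  ],
)

```text
clock: 42.4
position: [0.4692, -0.0706, 0.071]
ee_rot: [2.331, 1.892, 0.164]
force: [0.8, -0.3, -0.8]
width: 0.148
gripper_force: 45.0
```

Emit:
move_arm(
  series=[
    [-0.0005,0,-0.003,0.004,0.02,0],
    [-0.001,0.0002,-0.006,0.008,0.04,0],
    [-0.0016,0.0003,-0.0095,0.013,0.061,0],
    [-0.0022,0.0005,-0.0127,0.017,0.082,0],
    [-0.0022,0.0005,-0.0127,0.017,0.082,0],
  ],
)

```text
clock: 42.9
position: [0.4667, -0.0699, 0.0611]
ee_rot: [2.387, 1.938, 0.081]
force: [-3.2, 1.4, -0.3]
width: 0.149
gripper_force: 45.0
```

```bash
python3 - <<'E'
from h import *
lip()
E
```

```text
t 42.9 p [ 0.4667 -0.0699  0.0611] yaw -11.84 zt [ 0.082 -0.018 -0.996] w 0.149 F [-3.2  1.4 -0.3]
tip [-87.5  -0.6  81.9] rear [75.7 -0.5 98.6] TCPcad [16.9  0.2 61.1] tilt 4.82 yaw 0.01 roll -0.02
```

The rear is now pressing on the latch (3.5 N forward), as expected. I go on to flat.

Emit:
move_arm(
  series=[
    [-0.0007,0.0001,-0.0025,0.004,0.018,0],
    [-0.0014,0.0003,-0.005,0.008,0.036,0],
    [-0.002,0.0004,-0.0075,0.011,0.053,0],
    [-0.0027,0.0006,-0.01,0.015,0.07,0],
    [-0.0034,0.0007,-0.0117,0.0168,0.079,0],
  ],
)

```text
clock: 43.4
position: [0.465, -0.0695, 0.0526]
ee_rot: [2.438, 1.98, 0.001]
force: [-0.1, -0.8, -2.2]
width: 0.149
gripper_force: 45.0
```

Emit:
move_arm(
  series=[
    [0,0,0,0,0,0],
    [0,0,0,0,0,0],
    [0,0,0,0,0,0],
  ],
)

```text
clock: 43.7
position: [0.4644, -0.0693, 0.0529]
ee_rot: [2.438, 1.979, 0.003]
force: [0.5, -0.3, -1.0]
width: 0.149
gripper_force: 45.0
```

```bash
python3 - <<'E'
from h import *
lip()
E
```

```text
t 43.7 p [ 0.4644 -0.0693  0.0529] yaw -11.85 zt [ 0.002  0.    -1.   ] w 0.149 F [ 0.5 -0.3 -1. ]
tip [-87.7  -0.5  82.1] rear [76.3 -0.4 85.5] TCPcad [14.6  0.4 52.9] tilt 0.13 yaw 0.0 roll 0.03
```

The forward force vanished at rear z 85.5, so the latch has snapped. I nudge down 1.5 mm, release, lift off and check.

Emit:
move_arm(
  series=[
    [0,0,-0.001,0,0,0],
    [0,0,-0.002,0,0,0],
    [0,0,-0.002,0,0,0],
  ],
)

```text
clock: 44.0
position: [0.4644, -0.0692, 0.0521]
ee_rot: [2.439, 1.98, 0.004]
force: [-5.8, 1.8, 18.5]
width: 0.151
gripper_force: 45.0
```

Emit:
move_arm(
  series=[
    [0,0,0,0,0,0],
    [0,0,0,0,0,0],
    [0,0,0,0,0,0],
    [0,0,0,0,0,0],
    [0,0,0,0,0,0],
  ],
  claw=-0.4,
)

```text
clock: 44.5
position: [0.4641, -0.0693, 0.0511]
ee_rot: [2.438, 1.98, 0.002]
force: [-0.0, -0.6, 0.3]
width: 0.303
gripper_force: 0.0
```

Emit:
move_arm(
  series=[
    [0,0,0.02,0,0,0],
    [0,0,0.05,0,0,0],
    [0,0,0.09,0,0,0],
    [0,0,0.14,0,0,0],
    [0,0,0.19,0,0,0],
  ],
)

```text
clock: 45.0
position: [0.4636, -0.0696, 0.1948]
ee_rot: [2.439, 1.979, 0.0]
force: [0.5, 0.4, 0.4]
width: 0.302
gripper_force: 0.0
```

Emit:
move_arm(
  series=[
    [0,-0.03,0.02,0,0,0],
    [0,-0.08,0.04,0,0,0],
    [0,-0.13,0.04,0,0,0],
    [0,-0.17,0.04,0,0,0],
    [0,-0.17,0.04,0,0,0],
  ],
)

```text
clock: 45.5
position: [0.4631, -0.2015, 0.2243]
ee_rot: [2.443, 1.97, 0.001]
force: [-0.3, 0.4, -0.0]
width: 0.301
gripper_force: 0.0
```

```bash
python3 - <<'E'
from h import *
st(); im,d,c,T=snap('wrist'); P=cloud(d,c,T); a=im[:,:,::-1]
a_=np.radians(-11.85); Q=np.array([[np.cos(a_),-np.sin(a_),0],[np.sin(a_),np.cos(a_),0],[0,0,1]]); K=(P-[.4501,-.0667,0])@Q*1000
H,S,V=cv2.split(cv2.cvtColor(im,cv2.COLOR_RGB2HSV)); B=(H>100)&(H<130)&(S>100)
for x in range(-95,100,10):
    m=(np.abs(K[...,0]-x)<3)&(np.abs(K[...,1]-40)<10); n=(np.abs(K[...,0]-x)<3)&(np.abs(K[...,1])<15)
    print(x,m.sum(),np.nanmedian(K[m][:,2]).round(1) if m.any() else None,'mid',np.nanmedian(K[n][:,2]).round(1) if n.any() else None)
m=B&(np.abs(K[...,2]-85)<3.5)&(np.abs(K[...,0])<74)&(np.abs(K[...,1])<56); q=K[m]
co=np.linalg.lstsq(np.c_[q[:,:2],np.ones(len(q))],q[:,2],rcond=None)[0]; print('plane',co,len(q))
L=(S<60)&(V>120)&(K[...,0]>55)&(K[...,0]<110)&(np.abs(K[...,1])<30)&(K[...,2]>70); print('latch',np.percentile(K[L],[2,50,98],axis=0).round(1))
y,x=np.nonzero(B&(K[...,2]>75)&(K[...,2]<120)); y0,y1,x0,x1=max(y.min()-15,0),y.max()+15,x.min()-15,x.max()+15
t=snap('top')[0]; ochre('top')
k=a[y0:y1,x0:x1]; f=380/max(k.shape[:2]); k=cv2.resize(k,None,fx=f,fy=f,interpolation=cv2.INTER_CUBIC); o=np.zeros((384,800,3),np.uint8); o[:k.shape[0],:k.shape[1]]=k
o[:315,380:800]=cv2.resize(t[:,:,::-1],(420,315)); cv2.imwrite('pics/w9.png',o)
E
```

```text
t 45.5 p [ 0.4631 -0.2015  0.2243] yaw -12.22 zt [ 0.003 -0.002 -1.   ] w 0.301 F [-0.3  0.4 -0. ]
-95 0 None mid None
-85 66 95.6 mid 95.6
-75 40 83.9 mid 83.5
-65 109 84.1 mid 84.2
-55 110 84.1 mid 84.2
-45 107 84.2 mid 84.1
-35 109 84.3 mid 84.1
-25 111 84.0 mid 84.0
-15 109 84.2 mid 84.1
-5 114 84.2 mid 84.2
5 94 84.0 mid 84.0
15 59 84.1 mid 114.1
25 109 84.0 mid 85.0
35 116 84.0 mid 84.0
45 124 84.2 mid 84.1
55 120 84.1 mid 84.2
65 119 84.1 mid 84.2
75 99 84.1 mid 102.0
85 51 88.8 mid 103.1
95 0 None mid -1.4
plane [-7.89955525e-05 -4.89631285e-04  8.41035265e+01] 12575
latch [[ 68.8 -19.2  89. ]
 [ 79.2   0.6 104.9]
 [ 91.   19.8 111.8]]
```

View pics/w9.png

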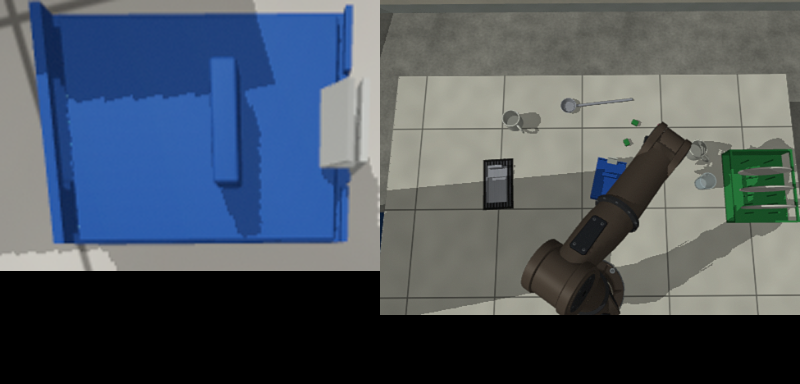

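The cover lies flat: its plane is level at 84-85 mm, the lip end is under the front wall, and the latch nose is back at x = 68.8, its rest position. The tray is on the mat and no ochre tablet is left outside. I hand in.

```bash
python3 -c "
from cell import ticket
print(ticket.sign_off())"
```

```text
the job is handed in; nothing more can be done
None
```

I handed the job in at about 46 s of the 208 s: all 7 tablets are in the caddy, the cover measured flat and latched, the emptied tray is on the middle of the mat, and nothing touched the mugs or tumbler; sign-off returned no verdict.

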